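Reset a loose tile in a pot stand and hold it down

ROBOT

A 6-joint arm with a two-finger parallel gripper is mounted at the origin on the work surface. World frame = base frame: x ahead of the robot, y to its left, z up, the work surface at z = 0. Lengths are in m, angles in rad, forces in N, time in s.
With the tool pointing down it reaches from about 0.325 to 0.925 m from the base axis. Payload 3.1 kg.
Tool frame: the origin (TCP) lies at the very end of the fingers, on their centre line; the grasp point (between the pads) lies 19 mm behind it (env.grasp_offset is the distance from the TCP to the grasp point, in m); y points along the fingers, x is the direction in which the jaws open and shut, and the axes are right-handed (so a half turn about y gives the same grasp; the last joint's range is limited). The gripper opens to 85 mm and grips with 20 to 120 N. Pads are 22 mm wide; open, the fingers measure 114 mm over their backs; the gripper's body (76 mm by 85 mm) begins 54 mm behind the grasp point. The pads swing forward as they close: fully open they stand 13 mm farther back than shut.
Start: joints at [-1.277, 0.217, 1.613, -0, 1.311, -0.112], TCP at [0.247, -0.574, 0.202] pointing down, gripper open.
Joint ranges: [-2.75, 2.75], [-0.78, 2.1], [0.31, 2.55], [-1.13, 4.27], [0.13, 2.63], [-2.58, 2.58]. Speed limits (rad/s): [2.79, 2.79, 3.14, 3.14, 3.14, 3.14].

INTERFACE

Orientations are given as a unit quaternion [x, y, z, w].
In Python, from plant import get_obs, viewer, env, finder gives the robot as it stands.
- The arm moves only by the shell command python3 -m jog 'ROWS' [FORCE]. ROWS is JSON, a list of rows, each a list of 3 entries, a list of its own where there are three numbers: the turn, a rotation vector about the tool's x, y, z in degrees, then the shift along the tool's x, y, z in m, then the finger opening in m, from 0 to 0.0854. A call has 1 to 10 rows; each row is the pose to reach, as a shift and turn from the pose commanded when the call began, along the tool's axes at that moment; what a row does not reach only later rows make up. A row lasts 1/10 s, in which the tool goes at most 50 mm and 8.59 degrees, less where a joint would pass 70% of its speed; a pose out of reach is approached as far as the arm can. A call with a gripper value outside its range is refused whole. The fingers move at their own pace and stop on an object; FORCE is the grip in N (left out, the last holds). Time passes only in rows, so rows that repeat a pose let the fingers close. It gives the time, the measured TCP pose, the force and the opening at its end, in the units of the state.
- get_obs(): the state, without advancing time (a new reading comes with each control period).
- viewer.get_image(name): name is "scene" or "top"; returns the picture (480x640x3 uint8, red, green, blue); there is no depth.
- viewer.calibration(name): a dict with "fov_y" (degrees; the focal length in pixels is half the picture's height over the tangent of half this angle, whatever the lens; pixels are square), "cx", "cy" (the principal point, pixels), "view" (4x4, takes a point from world to camera coordinates). Camera axes: x right, y down, z forward; pixel columns grow to the right and rows downward; lengths in m; the calibration is good to about 2 mm. A picture is of the moment at which its call begins. calibration takes no time and is no camera call.
- env.job_done(): hands the job in, once; it reports no verdict.
Trained networks look in the newest picture that a camera, given by its name, has taken for a name from the list of things; names that differ only in an ending like _2 or _b are one class to them, and where a whole thing is asked for, a point or a joint stands for the part that bears it (a point fixed in the world has none). Each returns a list of dicts, best first, with "score" (0 to 1); they miss things now and then, are a little off and sometimes report something else, mostly with a low value. They report only what shows in the picture. A call takes as long as a camera call. They do not tell look-alikes from the thing itself.
- finder.look_for(camera, label): "rect" ([left, top, right, bottom] in pixels, round what is visible of it).
The state is a dict: "clock": time; "joints": joint angles; "joint_velocities": joint speeds; "joint_torque": joint torques, N m; "ee_pos": TCP position; "orientation": TCP orientation; "contact_force": force on the tool from outside, world axes, zero at the start; "moment": the same for the moment, N m; "width": finger opening in m.
Only numpy, scipy, OpenCV 4.12 (cv2) and the standard library are available. Lean on these libraries where they do the work, as an engineer would, in place of code of your own. Each camera call takes 0.05 s, during which the arm holds its last target.

TASK

Mend the tiled pot stand: set the loose tile down gently on the four white pads in the middle of the stand, square with its neighbours and up against the dark dividing strip that is still there, then slide the orange spacer down into the open joint on the other side of the tile, the only one wide enough for it, until it stands on the runners, and let go of it. Then press the tile down with the fingers against its springy pads until it is flush with its neighbours, firmly but without leaning hard on it, and finish while still holding it down. Leave the tin, the glasses case and the thread reel where they are.

Things in the scene. Friction and masses are not known exactly. Their poses are not given: they have to be found in the camera images.
- stand: fixed oak pot stand, 242 mm along its x; origin on the table under its centre, z up. Two runners along x, 14 mm wide, centred at y = +-17 mm, tops at z = 32 mm. Across them two fixed tiles, 64 x 64 x 9 mm, from 40.25 to 104.25 mm either side of the centre, tops at z = 42 mm; past each a 3 mm slit and an end bar as high. The middle place between them, 80.5 mm, is empty but for four pads
- bed (a point): centre of the middle place (x = y = 0, z = 33 mm in the stand's frame). Four white springy pads at x = +-21, y = +-17 mm, tops at z = 36 mm; together 2.4 N per mm, stopping hard after 3 mm, where the loose tile is flush (underside 33, top 42 mm). The tile overhangs the runners by 8 mm at +y and -y, so fingers can hold those two edges while setting it down
- divider (a point): dark wood strip fixed in one joint of the middle place, against the fixed tile there (at +x or -x, it varies): 8 mm along the stand's x, 62 mm along y, 10 mm high. The point is the centre of its underside on the runners, 36.25 mm from the stand's centre, z = 32 mm; axes as the stand
- open_joint (a point): the other joint, its strip lost (amber glue marks on the runners). The point lies on the runner tops, 36.25 mm from the stand's centre along x, opposite the divider; axes as the stand. With the loose tile against the divider this joint is 8.5 mm wide, from the fixed tile's face (40.25 mm from the stand's centre) to the loose tile
- tile_center (a point): the loose white and blue tile, 64 x 64 x 9 mm, about 90 g, lying flat on the table, pattern up; the point is its centre, half-way up (4.5 mm above its underside), x and y along its edges, z up
- spacer_grip (a point): orange plastic spacer upright in the block's slot, 25 g, 46 mm high. Blade 7 mm thick (its x), 50 mm long (its y), 18 mm high, tapering to 3.5 mm at the foot over the lowest 6 mm; above it a grip 12 mm thick (x), 34 mm long (y), 18 to 46 mm above the foot. The point is the grip's middle, 32 mm above the foot; take it across its 12 mm
- spacer_foot (a point): the spacer's foot: the middle of its lower edge, z pointing up the spacer
- block: beech rest block fixed to the table, 74 (x) x 92 (y) x 26 mm high, with one slot 8.4 x 52.4 mm along y and 14 mm deep in which the spacer stands, so the spacer's grip begins 4 mm above the block. Origin: centre of its underside
- sweets_tin: round green tin, 84 mm across, 34 mm high; origin at its underside. Leave it alone
- glasses_case: grey glasses case, 58 x 150 x 30 mm; origin at its underside. Leave it alone
- reel: blue thread reel standing upright, 28 mm across, 40 mm high; origin at its underside. Leave it alone
Mind the look-alikes: they are no part of the job. Leave any blue or red look-alike of the stand alone.

How it is judged:
On the way, in this order (a step that is already met when the one before it is completed fails the run):
1. the tile lies on its pads in the middle place, square with its neighbours (x of tile_center in the frame of stand between -0.007 and 0.007 m and y of tile_center in the frame of stand between -0.006 and 0.006 m and (angle between the x axis of tile_center and the x axis of stand, either way round below 0.12 rad or angle between the y axis of tile_center and the x axis of stand, either way round below 0.12 rad) and z of tile_center in the frame of stand below 0.0425 m and angle between tile_center's own z axis and vertical below 0.06 rad), for 0.2 s.
2. the spacer stands in the open joint, down on the runners, and is let go (x of spacer_foot in the frame of open_joint between -0.0035 and 0.0035 m and y of spacer_foot in the frame of open_joint between -0.012 and 0.012 m and z of spacer_foot in the frame of open_joint below 0.003 m and angle between spacer_foot's own z axis and vertical below 0.25 rad and contact force between the fingers and spacer below 0.05 N), for 0.2 s.
At the end, for the whole second after the job is handed in: Tile in the middle place (7 mm along the stand, 6 mm across, 0.12 rad), pressed by the fingers (over 2 N; 3 to 45 N on the pads), within 1.5 mm of flush, level to 0.04 rad; spacer free of the fingers in the open joint (3.5 mm along, 12 mm across, foot at most 3 mm up, upright to 0.25 rad) (all of step 2 and x of tile_center in the frame of stand between -0.007 and 0.007 m and y of tile_center in the frame of stand between -0.006 and 0.006 m and (angle between the x axis of tile_center and the x axis of stand, either way round below 0.12 rad or angle between the y axis of tile_center and the x axis of stand, either way round below 0.12 rad) and z of tile_center in the frame of stand below 0.039 m and angle between tile_center's own z axis and vertical below 0.04 rad and contact force between the fingers and tile above 2 N and contact force between tile and stand between 3 and 45 N and linear speed of tile below 0.02 m/s); the arm keeps its last pose, push and grip.
It fails at once if the tile is dropped (falls free at over 0.6 m/s) (contact force between the fingers and tile below 0.01 N and linear speed of tile above 0.6 m/s).
It fails at once if the tin, the glasses case or the reel is moved by more than 30 mm (distance of any of sweets_tin, glasses_case, reel from where it was at the start of the episode above 0.03 m).
It also fails if it takes over 69 s, if anything falls off the work surface, if the arm or the gripper's body presses on something with over 40 N, if the wrist force passes 120 N, or if a joint passes its speed limit or range.

## Working session

There is one attempt and no reset: what is moved stays moved. The work goes in short steps, Python scripts to look and compute and a shell command to move; the robot and the scene stay as the last step left them, time stands still between calls to the robot, and variables do not carry over. Pictures are saved under pics/ and viewed, and the job is handed in when it is done.

```bash
ls; mkdir -p pics; python3 - <<'E'
from plant import get_obs, viewer, env, finder
import cv2
for n in ("scene","top"):
    im=viewer.get_image(n); cv2.imwrite(f"pics/{n}0.png",im[:,:,::-1])
    print(n,viewer.calibration(n))
print(get_obs())
print(env.grasp_offset)
E
```

```text
pics
scene {'fov_y': 50.14543058316967, 'cx': 323.41929301441854, 'cy': 245.23848230967124, 'view': array([[-0.37315369,  0.92770491,  0.01095068,  0.21941984],
       [ 0.60910903,  0.2538729 , -0.75135527, -0.29566742],
       [-0.69981606, -0.27370083, -0.65980705,  1.28036148],
       [ 0.        ,  0.        ,  0.        ,  1.        ]])}
top {'fov_y': 56.7468606443688, 'cx': 321.2259050101178, 'cy': 244.11645391937452, 'view': array([[ 0.02076466, -0.99931518,  0.03062685, -0.03373917],
       [-0.98994088, -0.02483863, -0.13928424,  0.53896725],
       [ 0.13994959, -0.02742658, -0.98977871,  0.74137597],
       [ 0.        ,  0.        ,  0.        ,  1.        ]])}
{'clock': 0.1, 'joints': array([-1.27718516e+00,  2.17689246e-01,  1.61481517e+00,  4.13381334e-05,
        1.31134200e+00, -1.12211816e-01]), 'joint_velocities': array([ 0.00051201, -0.00112037, -0.00241182, -0.00049545, -0.00189325,
        0.00084507]), 'joint_torque': array([-8.82080603e-04, -3.98072898e+01, -3.04971385e+01, -2.20847310e-04,
        4.19172909e-03, -9.61054042e-06]), 'ee_pos': array([ 0.24651911, -0.57342725,  0.20117075]), 'orientation': array([-0.58997959,  0.38958704, -0.38838081,  0.59102146]), 'contact_force': array([ 0.4287858 , -0.75744272, -1.01806796]), 'moment': array([-0.03985683, -0.02217504, -0.00743961]), 'width': 0.08535431405626068}
0.0187
```

View pics/scene0.png

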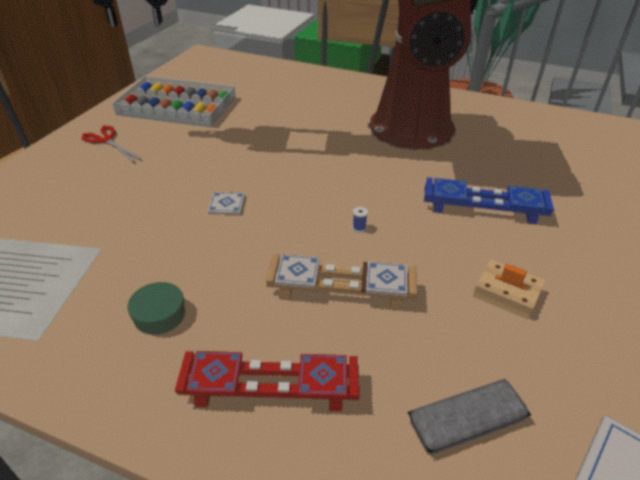

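View pics/top0.png

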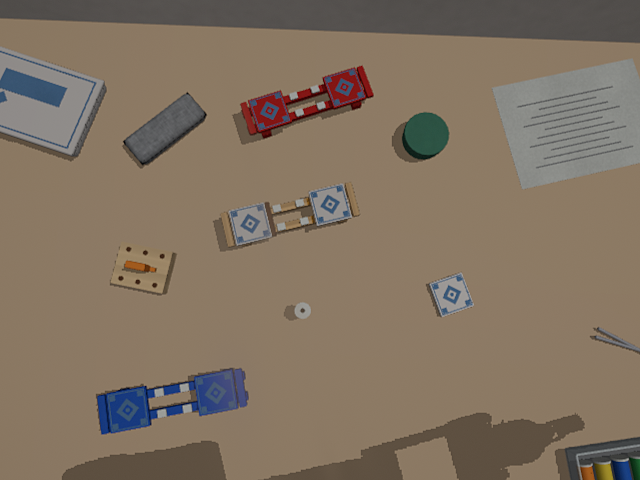

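The top picture shows the oak stand at (290,215) with its dark divider at (271,218), on the left. The loose tile is at (452,294), the block with the orange spacer at (142,268) and the reel at (302,311). Look-alikes:
- **Stands:** red at (307,102) and blue at (172,402). I choose the oak one at (290,215).
- **Loose tile:** the other patterned tiles are fixed in stands. Only (452,294) lies free.

Next, close crops.

```bash
cat > h.py <<'E'
import numpy as np, cv2
from plant import get_obs, viewer, env, finder
def cam(n):
    c=viewer.calibration(n); f=240/np.tan(np.radians(c['fov_y']/2)); return f,c['cx'],c['cy'],np.array(c['view'])
def unproj(n,px,z):
    f,cx,cy,V=cam(n); R=V[:3,:3];t=V[:3,3]; o=-R.T@t
    d=R.T@np.array([(px[0]-cx)/f,(px[1]-cy)/f,1]); s=(z-o[2])/d[2]; return o+s*d
def proj(n,P):
    f,cx,cy,V=cam(n); P=np.atleast_2d(P); q=P@V[:3,:3].T+V[:3,3]; return np.c_[f*q[:,0]/q[:,2]+cx,f*q[:,1]/q[:,2]+cy]
def crop(im,x0,y0,x1,y1,s,fn):
    c=cv2.resize(im[y0:y1,x0:x1,::-1],None,fx=s,fy=s,interpolation=cv2.INTER_CUBIC); cv2.imwrite(fn,c)
E
python3 - <<'E'
from h import *
im=cv2.imread("pics/top0.png")[:,:,::-1]
crop(im,215,175,365,255,5,"pics/c_stand.png")
a=cv2.resize(im[260:330,420:490,::-1],None,fx=5.5,fy=5.5,interpolation=cv2.INTER_CUBIC)
b=cv2.resize(im[235:305,107:177,::-1],None,fx=5.5,fy=5.5,interpolation=cv2.INTER_CUBIC)
cv2.imwrite("pics/c_tb.png",np.hstack([a,b]))
E
```

```text
(no output)
```

View pics/c_stand.png

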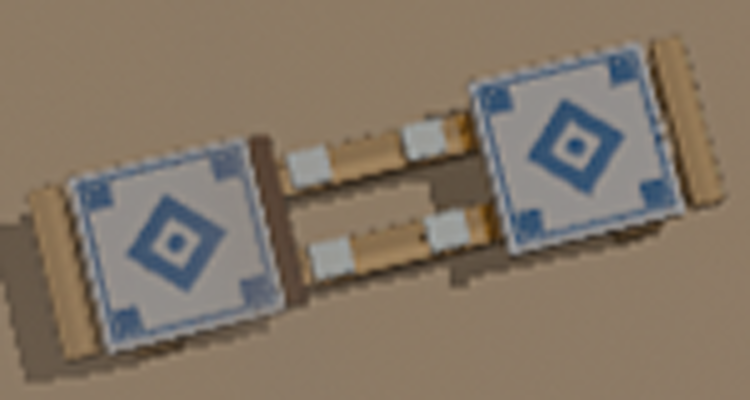

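View pics/c_tb.png

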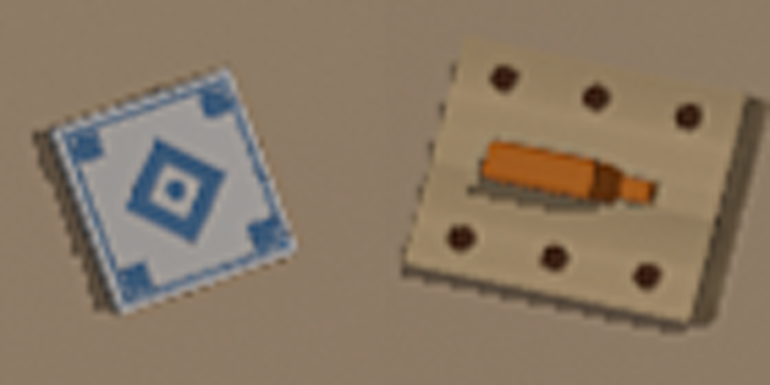

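```bash
cat > fit.py <<'E'
from h import *
from scipy.optimize import least_squares
def R2(a): return np.array([[np.cos(a),-np.sin(a)],[np.sin(a),np.cos(a)]])
def place(p,M): M=np.asarray(M,float); return np.c_[M[:,:2]@R2(p[2]).T+p[:2],M[:,2]]
def fit(M,px,p0,n="top"):
    r=least_squares(lambda p:(proj(n,place(p,M))-px).ravel(),p0); return r.x,np.sqrt(np.mean(r.fun**2))
def un(uv,x0,y0,s): return np.array([x0,y0])+(np.asarray(uv,float)+.5)/s-.5
E
python3 - <<'E'
from fit import *
# which way does stand x go: choose model x towards image right => p0 angle guess
o=[(-104.25,32),(-40.25,32),(-40.25,-32),(-104.25,-32),(40.25,32),(104.25,32),(104.25,-32),(40.25,-32)]
S=[(a/1e3,b/1e3,.042) for a,b in o]
px=un([(70,178),(245,140),(285,307),(110,352),(470,88),(638,45),(683,208),(512,254)],215,175,5)
c=unproj("top",(290,215),.04)
s,e=fit(S,px,[c[0],c[1],-1.5]); print("stand",s,e)
T=[(-.032,.032,.009),(.032,.032,.009),(.032,-.032,.009),(-.032,-.032,.009)]
px=un([(52,130),(230,70),(296,246),(120,314)],420,260,5.5)
c=unproj("top",(452,294),.009); t,e=fit(T,px,[c[0],c[1],-1.3]); print("tile",t,e)
# block: long 92 is y, image right; model: y to the image right
B=[(-.037,-.046,.026),(-.037,.046,.026),(.037,.046,.026),(.037,-.046,.026)]
px=un([(463,38),(745,95),(690,325),(405,262)],107-70,235,5.5)
c=unproj("top",(142,268),.026); b,e=fit(B,px,[c[0],c[1],np.pi]); print("block",b,e)
G=[(x,y,.058) for x,y in [(-.006,-.017),(-.006,.017),(.006,.017),(.006,-.017)]]
print(proj("top",place(b,G)))
np.savez("poses.npz",s=s,t=t,b=b)
for n in("top","scene"):
    im=cv2.imread(f"pics/{n}0.png"); k=4 if 0 else 1
    big=cv2.resize(im,None,fx=5,fy=5,interpolation=cv2.INTER_CUBIC)
    def poly(p,M,col):
        q=((proj(n,place(p,M))+.5)*5-.5); 
        cv2.polylines(big,[np.int32(np.round(q*16))],True,col,1,cv2.LINE_AA,4)
    poly(s,S[:4],(0,0,255));poly(s,S[4:],(0,0,255));poly(t,T,(0,0,255));poly(b,B,(0,0,255));poly(b,G,(0,255,255))
    ctr=proj(n,[[*s[:2],.04],[*t[:2],.005],[*b[:2],.03]])
    for i,cc in enumerate(ctr):
        w=[80,35,38][i];h=[45,35,38][i]; x,y=np.int32(cc); 
        cv2.imwrite(f"pics/ov_{n}{i}.png",big[max(0,y-h)*5:(y+h)*5,max(0,x-w)*5:(x+w)*5])
for n in("top","scene"):
    A=[cv2.imread(f"pics/ov_{n}{i}.png") for i in range(3)]
    r=np.hstack([cv2.resize(a,(380,350)) for a in A[1:]]); a=cv2.resize(A[0],(760,428)); 
    cv2.imwrite(f"pics/ovs_{n}.png",cv2.resize(np.vstack([a,r]),(586,600)))
E
```

```text
stand [ 0.59166543  0.03445556 -1.30153901] 0.6040169534610895
tile [ 0.45848612 -0.25945882 -1.21820687] 0.4870233408503159
block [0.49274964 0.29191226 2.96336556] 0.29511473332348365
[[125.23640235 259.98251561]
 [145.10426342 264.03135922]
 [143.28322927 271.02728378]
 [123.36949405 266.96982583]]
```

View pics/ovs_top.png

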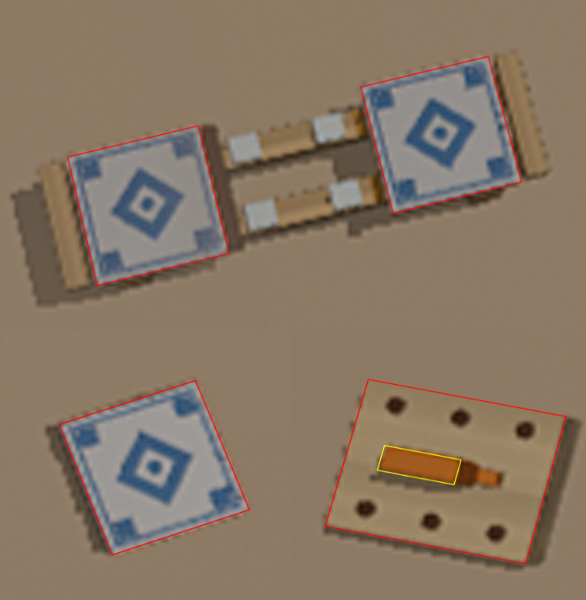

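View pics/ovs_scene.png

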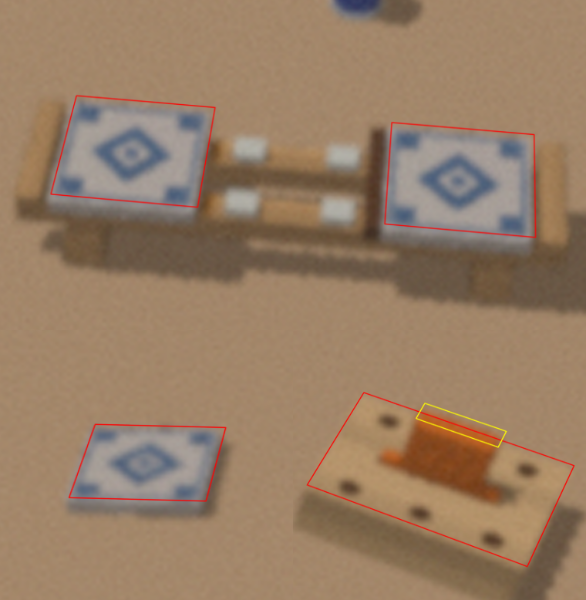

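```bash
cat > go.py <<'E'
from h import *
from scipy.spatial.transform import Rotation as R
# delta(target xyz, jaw angle rad (mod pi)) in tool axes
def delta(P,jaw=None):
    o=get_obs(); Q=R.from_quat(o['orientation']); M=Q.as_matrix()
    if jaw is None: Rt=Q
    else:
        best=None
        for k in (0,1):
            a=jaw+k*np.pi; x=np.array([np.cos(a),np.sin(a),0]); y=np.array([0,0,-1.]); 
            T=R.from_matrix(np.c_[x,y,np.cross(x,y)]); m=(Q.inv()*T).magnitude()
            if best is None or m<best[0]: best=(m,T)
        Rt=best[1]
    rv=np.degrees((Q.inv()*Rt).as_rotvec()); sh=M.T@(np.asarray(P)-o['ee_pos'])
    print("turn",rv.round(2),"shift",sh.round(4),"ee",o['ee_pos'].round(4),"tilt",np.degrees(np.arccos(-M[2,1])).round(2),"jaw",np.arctan2(M[1,0],M[0,0]).round(4),"j",o['joints'].round(2),"F",o['contact_force'].round(1),"w",round(o['width'],4),"t",o['clock'])
    print("tool axes (cols)\n",M.round(3))
E
python3 -c "
from go import *
p=np.load('poses.npz');t=p['t']
delta([t[0],t[1],.08],t[2]+np.pi/2)"
```

```text
turn [ -0.11 -86.95  -0.09] shift [-0.2045  0.1217  0.3187] ee [ 0.2465 -0.5734  0.2012] tilt 0.13 jaw -1.165 j [-1.28  0.22  1.61  0.    1.31 -0.11] F [ 0.4 -0.8 -1. ] w 0.0854 t 0.1
tool axes (cols)
 [[ 0.395 -0.001  0.919]
 [-0.919  0.002  0.395]
 [-0.002 -1.     0.   ]]
```

```bash
python3 -m jog '[[[0,-86.9,0],[-0.2045,0.06,0.3187],0.0854],[[0,-86.9,0],[-0.2045,0.08,0.3187],0.0854],[[0,-86.9,0],[-0.2045,0.1,0.3187],0.0854],[[0,-86.9,0],[-0.2045,0.12,0.3187],0.0854],[[0,-86.9,0],[-0.2045,0.12,0.3187],0.0854],[[0,-86.9,0],[-0.2045,0.12,0.3187],0.0854],[[0,-86.9,0],[-0.2045,0.12,0.3187],0.0854],[[0,-86.9,0],[-0.2045,0.12,0.3187],0.0854],[[0,-86.9,0],[-0.2045,0.12,0.3187],0.0854],[[0,-86.9,0],[-0.2045,0.12,0.3187],0.0854]]' 30
python3 -c "
from go import *
p=np.load('poses.npz');t=p['t']
delta([t[0],t[1],-.004],t[2]+np.pi/2)"
```

```text
clock: 1.1
ee_pos: [0.4586, -0.258, 0.0808]
orientation: [-0.696, -0.121, 0.122, 0.697]
contact_force: [0.4, 0.2, 0.6]
width: 0.0856
turn [-0.15 -0.45 -0.1 ] shift [-0.0004  0.0848 -0.0016] ee [ 0.4586 -0.258   0.0808] tilt 0.18 jaw 0.3448 j [-0.65  0.15  1.94 -0.    1.06 -0.99] F [0.4 0.2 0.6] w 0.0856 t 1.1
tool axes (cols)
 [[ 0.941 -0.003 -0.338]
 [ 0.338  0.002  0.941]
 [-0.002 -1.     0.003]]
```

```bash
python3 -m jog '[[[0,-0.4,0],[-0.0004,0.03,-0.0016],0.0854],[[0,-0.4,0],[-0.0004,0.06,-0.0016],0.0854],[[0,-0.4,0],[-0.0004,0.06,-0.0016],0.0854],[[0,-0.4,0],[-0.0004,0.06,-0.0016],0.0854],[[0,-0.4,0],[-0.0004,0.06,-0.0016],0.0854]]'
python3 -c "
from go import *
p=np.load('poses.npz');t=p['t']
delta([t[0],t[1],-.004],t[2]+np.pi/2)
A=[]
for n in('scene','top'):
    im=viewer.get_image(n); x,y=proj(n,[[*t[:2],.02]])[0].astype(int)
    A.append(cv2.resize(im[y-50:y+50,x-50:x+50,::-1],None,fx=4,fy=4,interpolation=cv2.INTER_CUBIC))
cv2.imwrite('pics/g1.png',np.hstack(A))"
```

```text
clock: 1.6
ee_pos: [0.46, -0.263, 0.0238]
orientation: [0.697, 0.121, -0.12, -0.696]
contact_force: [0.0, -0.2, -0.2]
width: 0.0854
turn [ 0.12 -0.61  0.07] shift [-0.0003  0.0278  0.0039] ee [ 0.46   -0.263   0.0238] tilt 0.14 jaw 0.3419 j [-0.65  0.24  1.96 -0.    0.94 -0.99] F [ 0.  -0.2 -0.2] w 0.0854 t 1.6
tool axes (cols)
 [[ 0.942  0.002 -0.335]
 [ 0.335 -0.001  0.942]
 [ 0.001 -1.    -0.002]]
```

View pics/g1.png

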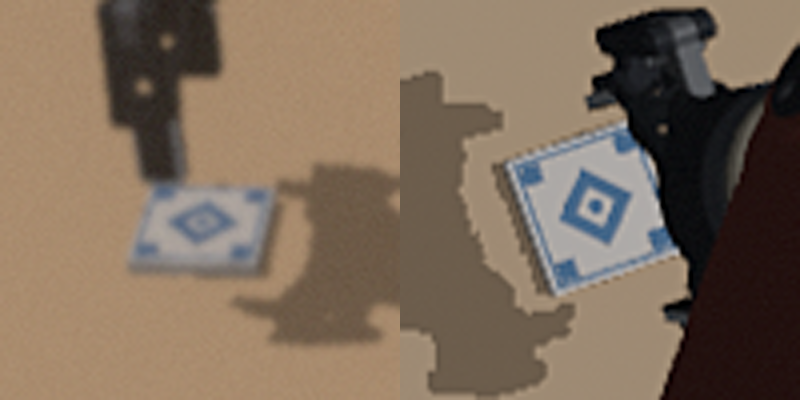

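```bash
python3 -m jog '[[[0,0,0],[0,0,0],0.0854],[[0,0,0],[0,0,0],0.0854]]'
python3 -c "
from go import *
p=np.load('poses.npz');t=p['t']
delta([t[0],t[1],-.004],t[2]+np.pi/2)
o=get_obs();M=R.from_quat(o['orientation']).as_matrix()
A=[]
for n in('scene','top'):
    im=viewer.get_image(n)[:,:,::-1]; big=cv2.resize(im,None,fx=4,fy=4,interpolation=cv2.INTER_CUBIC)
    for s in(-1,1):
        q=[o['ee_pos']+M@np.array([s*a,-.013,b]) for a,b in[(.0427,-.011),(.0427,.011),(.057,.011),(.057,-.011)]]
        cv2.polylines(big,[np.int32((proj(n,q)+.5)*4)],True,(0,0,255),1,cv2.LINE_AA)
    x,y=proj(n,[[*t[:2],.02]])[0].astype(int)
    A.append(big[4*(y-50):4*(y+50),4*(x-50):4*(x+50)])
cv2.imwrite('pics/g2.png',np.hstack(A))"
```

```text
clock: 1.9
ee_pos: [0.4596, -0.2627, 0.0234]
orientation: [0.697, 0.121, -0.12, -0.696]
contact_force: [-0.2, -0.4, 0.0]
width: 0.0857
turn [ 0.09 -0.61  0.06] shift [-0.      0.0274  0.0034] ee [ 0.4596 -0.2627  0.0234] tilt 0.1 jaw 0.3419 j [-0.65  0.24  1.96  0.    0.94 -0.99] F [-0.2 -0.4  0. ] w 0.0857 t 1.9
tool axes (cols)
 [[ 0.942  0.001 -0.335]
 [ 0.335 -0.001  0.942]
 [ 0.001 -1.    -0.002]]
```

View pics/g2.png

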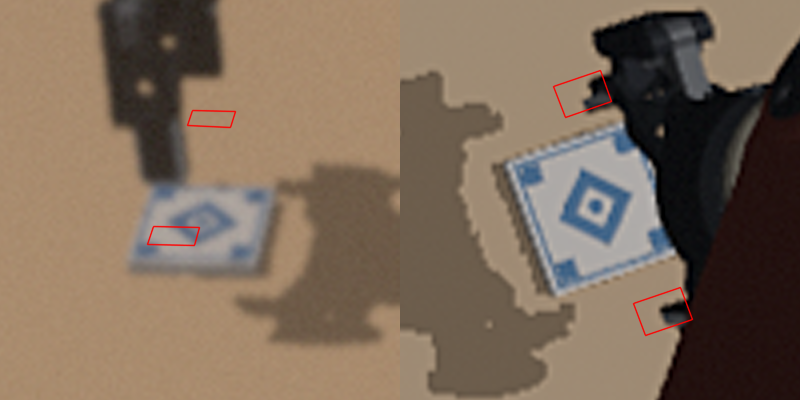

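```bash
cat > ov.py <<'E'
from go import *
import sys
p=np.load('poses.npz');t=p['t']
o=get_obs();M=R.from_quat(o['orientation']).as_matrix()
A=[]
for n in('scene','top'):
    im=viewer.get_image(n)[:,:,::-1]; big=cv2.resize(im,None,fx=4,fy=4,interpolation=cv2.INTER_CUBIC)
    for k,bk in enumerate((.013,.025,.035)):
      for s in(-1,1):
        q=[o['ee_pos']+M@np.array([s*a,-bk,b]) for a,b in[(.0427,-.011),(.0427,.011),(.05,.011),(.05,-.011)]]
        cv2.polylines(big,[np.int32((proj(n,q)+.5)*4)],True,[(0,0,255),(0,255,255),(0,255,0)][k],1,cv2.LINE_AA)
    x,y=proj(n,[[*t[:2],.02]])[0].astype(int)
    A.append(big[4*(y-65):4*(y+35),4*(x-50):4*(x+50)])
cv2.imwrite('pics/g3.png',np.hstack(A))
E
python3 ov.py
```

```text
(no output)
```

View pics/g3.png

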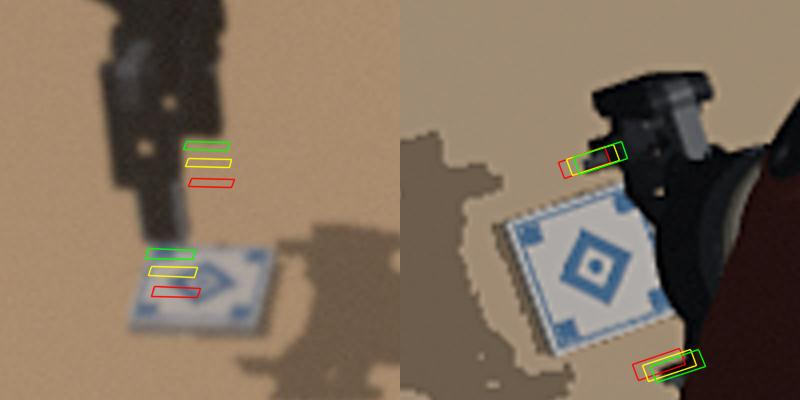

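```bash
python3 -m jog '[[[0,-0.6,0],[0,0.0,0.0034],0.0854],[[0,-0.6,0],[0,0.01,0.0034],0.0854],[[0,-0.6,0],[0,0.018,0.0034],0.0854],[[0,-0.6,0],[0,0.018,0.0034],0.0854],[[0,-0.6,0],[0,0.018,0.0034],0.0854],[[0,-0.6,0],[0,0.018,0.0034],0.0854]]'; python3 ov.py;python3 -c "
from go import *
p=np.load('poses.npz');t=p['t']
delta([t[0],t[1],-.004],t[2]+np.pi/2)"
```

```text
clock: 2.7
ee_pos: [0.4579, -0.2591, 0.0043]
orientation: [-0.696, -0.124, 0.124, 0.696]
contact_force: [0.2, 0.3, 1.0]
width: 0.0853
turn [ 0.03 -0.01  0.02] shift [ 0.0002  0.0087 -0.0003] ee [ 0.4581 -0.2592  0.0047] tilt 0.04 jaw 0.3524 j [-0.65  0.27  1.97 -0.    0.9  -1.  ] F [-0.  -0.7  0.4] w 0.0855 t 2.8
tool axes (cols)
 [[ 0.939  0.001 -0.345]
 [ 0.345 -0.     0.939]
 [ 0.    -1.    -0.001]]
```

View pics/g3.png

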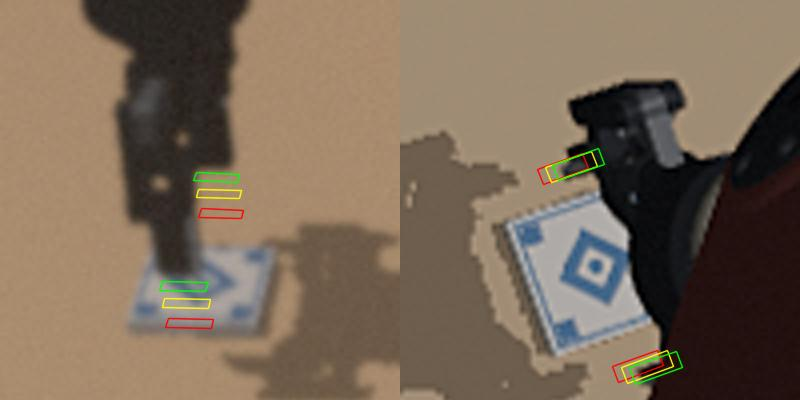

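```bash
python3 -m jog '[[[0,0,0],[0,0.005,0],0.07],[[0,0,0],[0,0.0085,0],0.07],[[0,0,0],[0,0.0085,0],0.07],[[0,0,0],[0,0.0085,0],0.07],[[0,0,0],[0,0.0085,0],0.07],[[0,0,0],[0,0.0085,0],0.07]]'; python3 ov.py;python3 -c "
from go import *
p=np.load('poses.npz');t=p['t']
delta([t[0],t[1],-.004],t[2]+np.pi/2)
im=viewer.get_image('scene');crop(im,150,110,310,230,5,'pics/s4.png')"
```

```text
clock: 3.4
ee_pos: [0.458, -0.2591, -0.004]
orientation: [0.696, 0.124, -0.124, -0.696]
contact_force: [-1.0, 0.6, 0.0]
width: 0.0698
turn [ 0.02 -0.01  0.01] shift [ 0.0003  0.0001 -0.0005] ee [ 0.458  -0.2591 -0.0039] tilt 0.02 jaw 0.3524 j [-0.65  0.29  1.97  0.    0.88 -1.  ] F [-0.3 -0.2  0.4] w 0.0701 t 3.5
tool axes (cols)
 [[ 0.939  0.    -0.345]
 [ 0.345 -0.     0.939]
 [ 0.    -1.    -0.   ]]
```

View pics/g3.png

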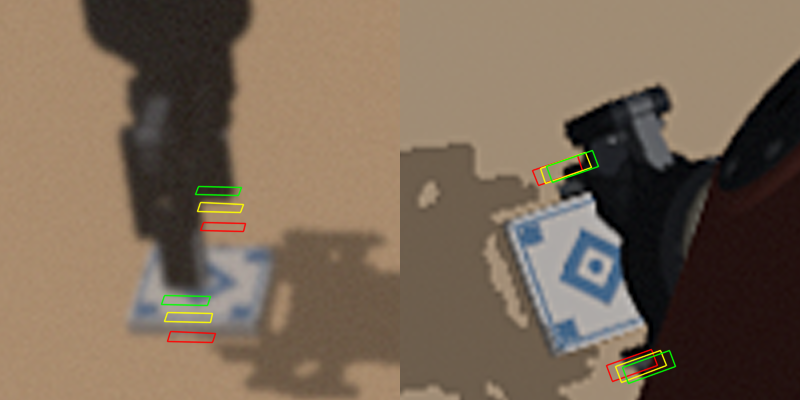

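View pics/s4.png

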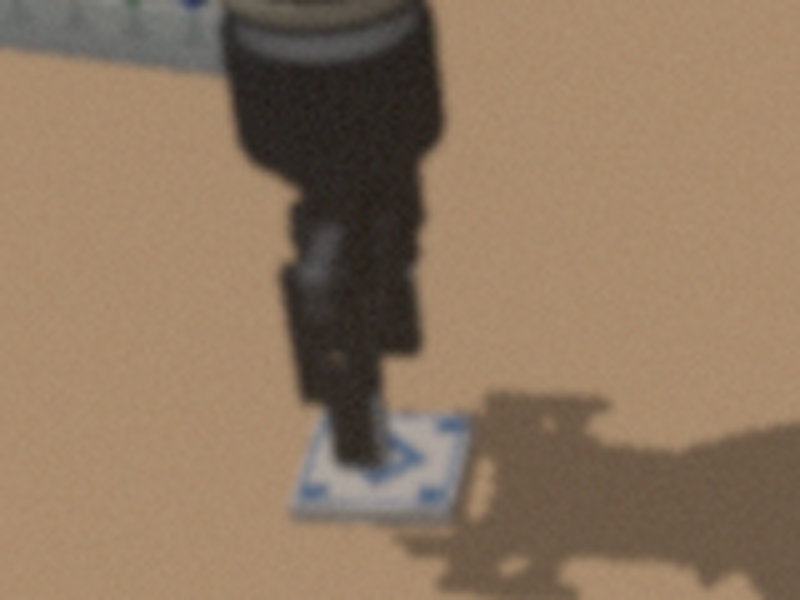

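```bash
python3 -c "
from go import *
o=get_obs();M=R.from_quat(o['orientation']).as_matrix()
for a in(.035,.042,.049):
  for bk in(0.006,.02,.03,.04):
    q=o['ee_pos']+M@np.array([a,-bk,0]); print(a,bk,(proj('scene',q)[0]-[150,110])*5, proj('top',q)[0])
x,y=proj('top',o['ee_pos'])[0].astype(int); print(x,y)
im=viewer.get_image('top');crop(im,400,230,520,320,6,'pics/t4.png')"
```

```text
0.035 0.006 [374.09251943 520.30476557] [443.02125674 276.28674022]
0.035 0.02 [369.91424006 491.70883585] [445.36514677 275.76285455]
0.035 0.03 [366.88189478 470.9556202 ] [447.08962987 275.37741327]
0.035 0.04 [363.80875397 449.92320209] [448.85781453 274.9822042 ]
0.042 0.006 [370.95472554 531.34361743] [441.65284816 272.67729386]
0.042 0.02 [366.72490609 502.69868817] [443.97059718 272.09158498]
0.042 0.03 [363.65489661 481.90815437] [445.67579389 271.66067169]
0.042 0.04 [360.54336221 460.83640798] [447.42415632 271.21885018]
0.049 0.006 [367.78368094 542.49944629] [440.2872964  269.07538293]
0.049 0.02 [363.50145782 513.80609198] [442.57900924 268.42811224]
0.049 0.03 [360.39314817 492.97863209] [444.26499803 267.95192207]
0.049 0.04 [357.24256763 471.867933  ] [445.99361982 267.46369064]
448 294
```

View pics/t4.png

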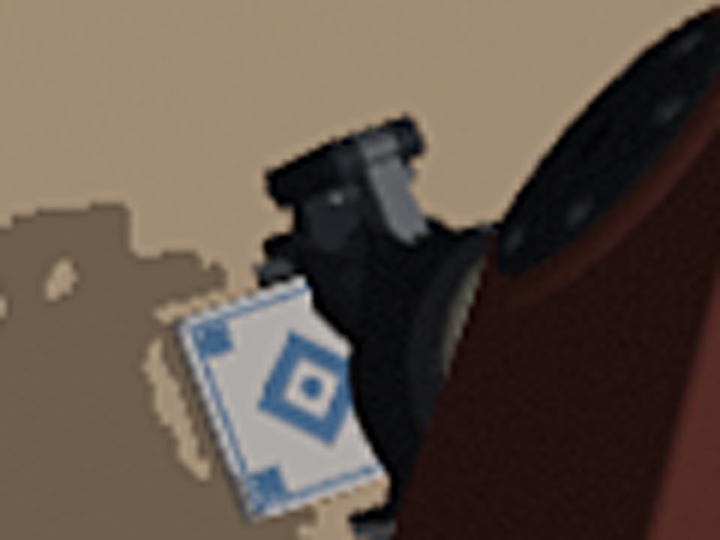

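```bash
python3 -m jog '[[[0,0,0],[0,0,0],0.055],[[0,0,0],[0,0,0],0.055],[[0,0,0],[0,0,0],0.055],[[0,0,0],[0,0,0],0.055],[[0,0,0],[0,0,0],0.055]]' 30
python3 -c "
from go import *
im=viewer.get_image('scene');crop(im,150,110,310,230,5,'pics/s5.png')"
```

```text
clock: 4.1
ee_pos: [0.4578, -0.259, -0.0041]
orientation: [-0.696, -0.124, 0.124, 0.696]
contact_force: [0.1, -0.4, 0.1]
width: 0.0548
```

View pics/s5.png

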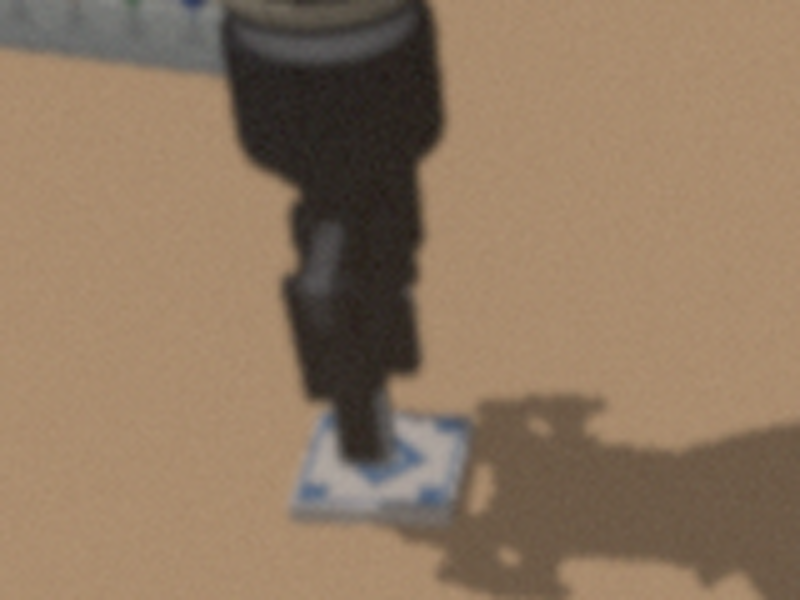

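```bash
python3 -m jog '[[[0,0,0],[0,0,0],0.078],[[0,0,0],[0,0,0],0.078],[[0,0,0],[0,0,0],0.078],[[0,0,0],[0,0.01,0],0.078],[[0,0,0],[0,0.02,0],0.078],[[0,0,0],[0,0.022,0],0.078],[[0,0,0],[0,0.022,0],0.078],[[0,0,0],[0,0.022,0],0.078]]' 30
python3 -c "
from go import *
p=np.load('poses.npz');t=p['t']
delta([t[0],t[1],-.026],t[2]+np.pi/2)
im=viewer.get_image('scene');crop(im,160,140,280,230,6,'pics/s6.png')
im=viewer.get_image('top');crop(im,400,230,520,320,6,'pics/t6.png')"
```

```text
clock: 4.95
ee_pos: [0.4577, -0.2589, -0.0264]
orientation: [-0.696, -0.124, 0.124, 0.696]
contact_force: [-0.2, -0.2, 0.7]
width: 0.0779
turn [-0.03 -0.01 -0.02] shift [ 0.0005 -0.0004 -0.0008] ee [ 0.4577 -0.2589 -0.0264] tilt 0.03 jaw 0.3525 j [-0.65  0.33  1.97 -0.    0.84 -1.  ] F [-0.2 -0.2  0.7] w 0.0779 t 4.95
tool axes (cols)
 [[ 0.939 -0.    -0.345]
 [ 0.345  0.     0.939]
 [-0.    -1.     0.   ]]
```

View pics/s6.png

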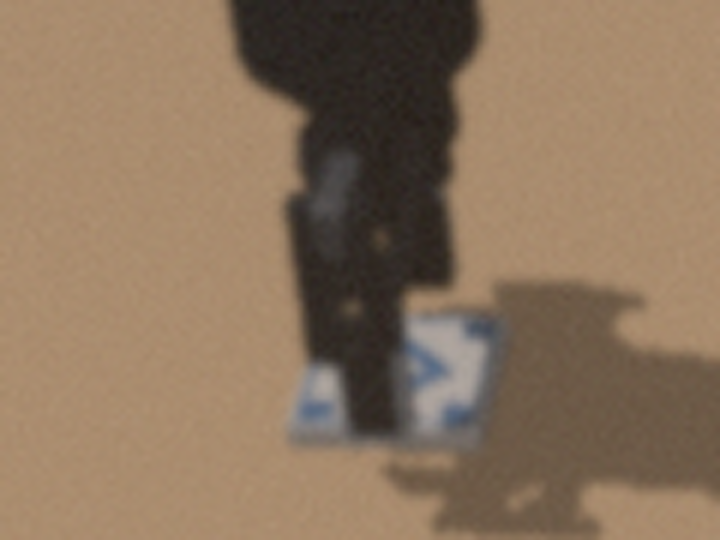

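View pics/t6.png

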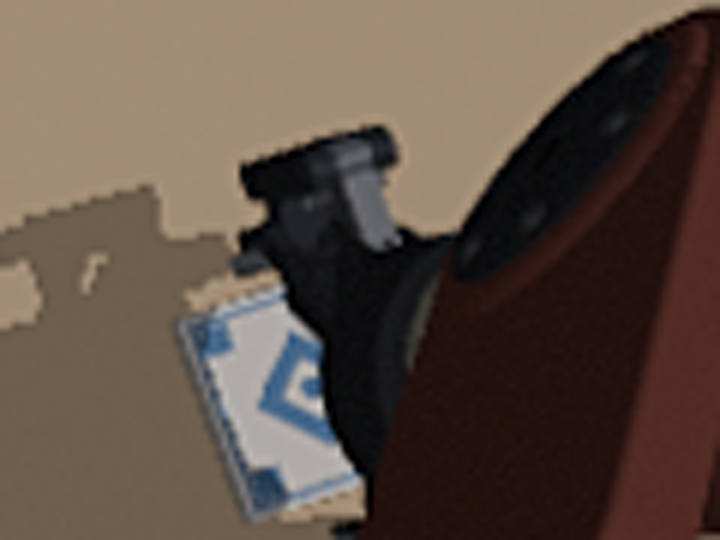

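```bash
python3 -m jog '[[[0,0,0],[0,0.003,0],0.072],[[0,0,0],[0,0.005,0],0.072],[[0,0,0],[0,0.006,0],0.072],[[0,0,0],[0,0.006,0],0.072]]'
python3 -c "
from go import *
o=get_obs();M=R.from_quat(o['orientation']).as_matrix()
for a in(.036,.043):
  for bk in(0.006,.02,.03,.04):
    q=o['ee_pos']+M@np.array([a,-bk,0]); print(a,bk,(proj('scene',q)[0]-[160,140])*6, q[2])
im=viewer.get_image('scene');crop(im,160,140,280,230,6,'pics/s7.png');print(o['contact_force'])"
```

```text
clock: 5.45
ee_pos: [0.4576, -0.2589, -0.0323]
orientation: [-0.696, -0.124, 0.124, 0.696]
contact_force: [0.4, 0.0, -1.4]
width: 0.0719
0.036 0.006 [399.29386631 513.57094692] -0.02633769323195212
0.036 0.02 [394.43657926 480.51068899] -0.012337694779101977
0.036 0.03 [390.91242924 456.5241905 ] -0.0023376958842090227
0.036 0.04 [387.34170652 432.22070323] 0.007662303010683942
0.043 0.006 [395.64989751 526.94603378] -0.02633952478635501
0.043 0.02 [390.73380072 493.8358772 ] -0.012339526333504866
0.043 0.03 [387.16669114 469.81121667] -0.0023395274386119116
0.043 0.04 [383.55219169 445.46738296] 0.007660471456281057
[ 0.42577412  0.02015725 -1.39691973]
```

View pics/s7.png

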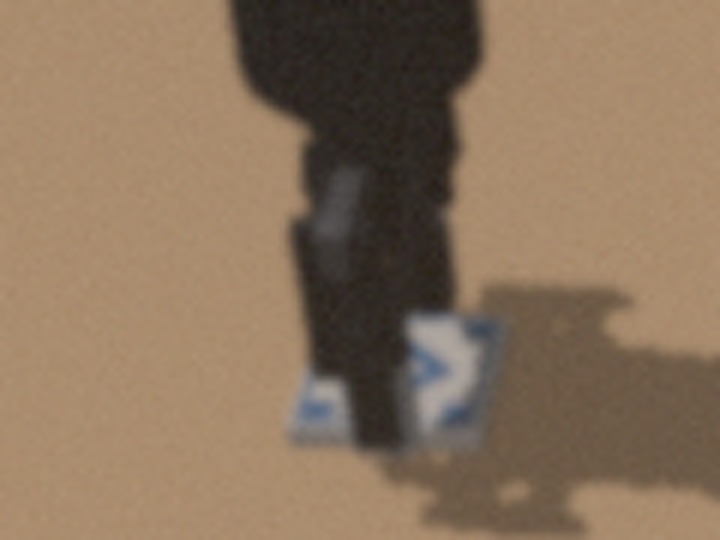

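```bash
python3 -m jog '[[[0,0,0],[0,0,0],0.055],[[0,0,0],[0,0,0],0.055],[[0,0,0],[0,0,0],0.055],[[0,0,0],[0,0,0],0.055],[[0,0,0],[0,0,0],0.055]]' 30
python3 -c "
from go import *
delta([0,0,0])"
```

```text
clock: 6.0
ee_pos: [0.4582, -0.2593, -0.0318]
orientation: [0.696, 0.124, -0.124, -0.696]
contact_force: [1.1, -0.0, 2.3]
width: 0.063
turn [0. 0. 0.] shift [-0.3405 -0.0322  0.4015] ee [ 0.4582 -0.2593 -0.0318] tilt 0.05 jaw 0.3525 j [-0.65  0.34  1.97 -0.    0.83 -1.  ] F [ 1.1 -0.   2.3] w 0.063 t 6.0
tool axes (cols)
 [[ 0.939  0.001 -0.345]
 [ 0.345 -0.     0.939]
 [ 0.    -1.    -0.001]]
```

```bash
python3 -m jog '[[[0,0,0],[0,-0.02,0],0.055],[[0,0,0],[0,-0.05,0],0.055],[[0,0,0],[0,-0.1,0],0.055],[[0,0,0],[0,-0.12,0],0.055],[[0,0,0],[0,-0.12,0],0.055],[[0,0,0],[0,-0.12,0],0.055]]' 40
python3 -c "
from go import *
p=np.load('poses.npz');s=p['s']
delta([*s[:2],.09],s[2]+np.pi/2)
im=viewer.get_image('scene');crop(im,140,60,300,180,5,'pics/s8.png')"
```

```text
clock: 6.6
ee_pos: [0.4573, -0.2586, 0.0873]
orientation: [-0.696, -0.124, 0.124, 0.696]
contact_force: [-0.4, 2.3, -1.2]
width: 0.0626
turn [-0.04  4.77 -0.03] shift [ 0.2273 -0.0027  0.2287] ee [ 0.4573 -0.2586  0.0873] tilt 0.04 jaw 0.3525 j [-0.65  0.14  1.94 -0.    1.07 -1.  ] F [-0.4  2.3 -1.2] w 0.0626 t 6.6
tool axes (cols)
 [[ 0.939 -0.001 -0.345]
 [ 0.345  0.     0.939]
 [-0.    -1.     0.001]]
```

View pics/s8.png

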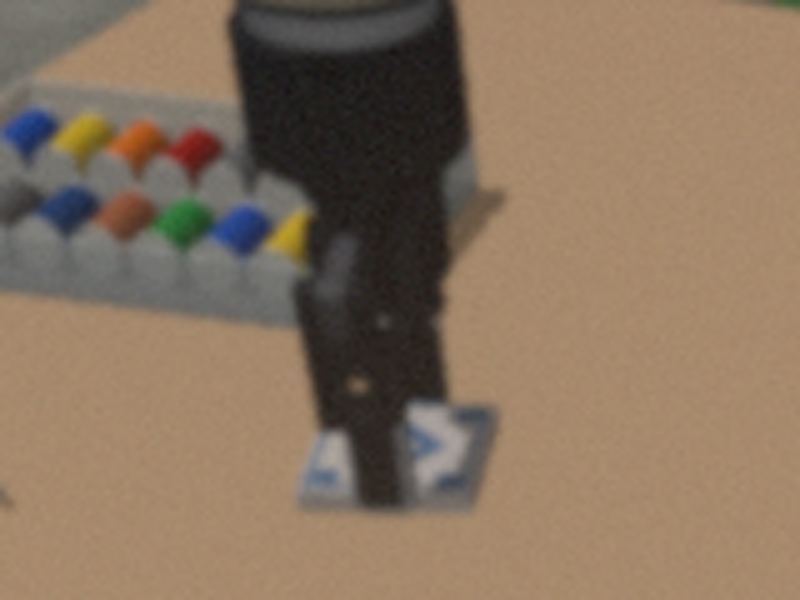

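```bash
python3 -m jog '[[[0,4.8,0],[0.02,0,0.02],0.055],[[0,4.8,0],[0.06,0,0.06],0.055],[[0,4.8,0],[0.1,0,0.1],0.055],[[0,4.8,0],[0.14,0,0.14],0.055],[[0,4.8,0],[0.18,0,0.18],0.055],[[0,4.8,0],[0.21,0,0.205],0.055],[[0,4.8,0],[0.227,0,0.222],0.055],[[0,4.8,0],[0.227,0,0.222],0.055],[[0,4.8,0],[0.227,0,0.222],0.055],[[0,4.8,0],[0.227,0,0.222],0.055]]'
cat > st.py <<'E'
from go import *
import sys
p=np.load('poses.npz');s=p['s']
lx,ly,z=map(float,sys.argv[1:4])
from fit import R2
q=R2(s[2])@[lx/1e3,ly/1e3]+s[:2]
o=get_obs(); print("ee in stand mm",(R2(s[2]).T@(o['ee_pos'][:2]-s[:2])*1e3).round(2))
delta([*q,z/1e3],s[2]+(np.pi/2 if len(sys.argv)<5 else 0))
E
python3 st.py 3 0 60
python3 -c "
from go import *
im=viewer.get_image('scene');crop(im,260,150,420,270,5,'pics/s9.png')
im=viewer.get_image('top');crop(im,210,155,370,275,5,'pics/t9.png')"
```

```text
clock: 7.65
ee_pos: [0.5923, 0.0269, 0.0857]
orientation: [-0.701, -0.093, 0.096, 0.701]
contact_force: [0.2, 0.3, -0.9]
width: 0.0623
ee in stand mm [ 7.42 -1.43]
turn [-0.05 -0.07 -0.24] shift [0.0015 0.0257 0.0044] ee [0.5923 0.0269 0.0857] tilt 0.24 jaw 0.2681 j [-0.07  0.28  1.78 -0.    1.09 -0.34] F [ 0.2  0.3 -0.9] w 0.0623 t 7.65
tool axes (cols)
 [[ 0.964 -0.004 -0.265]
 [ 0.265 -0.     0.964]
 [-0.004 -1.     0.001]]
```

View pics/s9.png

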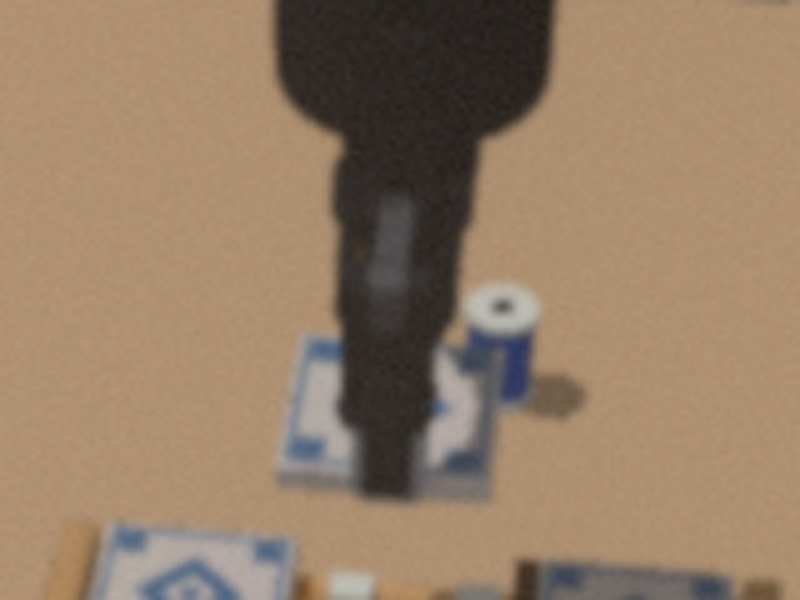

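View pics/t9.png

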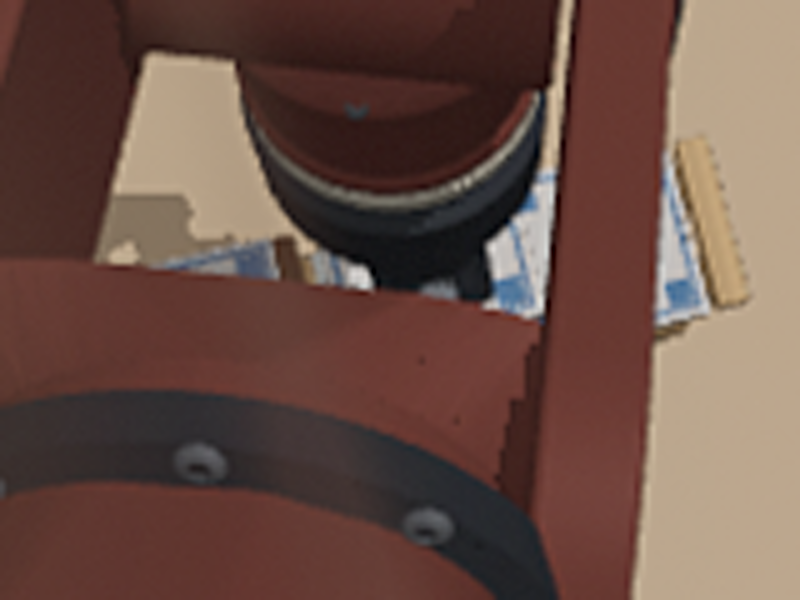

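```bash
cat > tov.py <<'E'
from go import *
from fit import *
import sys
dz=float(sys.argv[1])/1e3; fn=sys.argv[2]
o=get_obs();M=R.from_quat(o['orientation']).as_matrix()
im=viewer.get_image('scene')[:,:,::-1]; k=6
big=cv2.resize(im,None,fx=k,fy=k,interpolation=cv2.INTER_CUBIC)
for zz,c in((dz+.009,(0,0,255)),(dz,(0,255,255))):
    q=[o['ee_pos']+M@np.array([a,-zz,b]) for a,b in[(-.032,-.032),(.032,-.032),(.032,.032),(-.032,.032)]]
    cv2.polylines(big,[np.int32(((proj('scene',q)+.5)*k-.5)*16)],True,c,1,cv2.LINE_AA,4)
x,y=proj('scene',o['ee_pos'])[0].astype(int)
y-=15
cv2.imwrite(fn,big[k*(y-50):k*(y+50),k*(x-65):k*(x+65)])
print(o['ee_pos'],o['contact_force'])
E
python3 tov.py 32 pics/o1.png
```

```text
[0.59296557 0.02638344 0.08677818] [ 0.71908871 -0.01783458 -0.31851843]
```

View pics/o1.png

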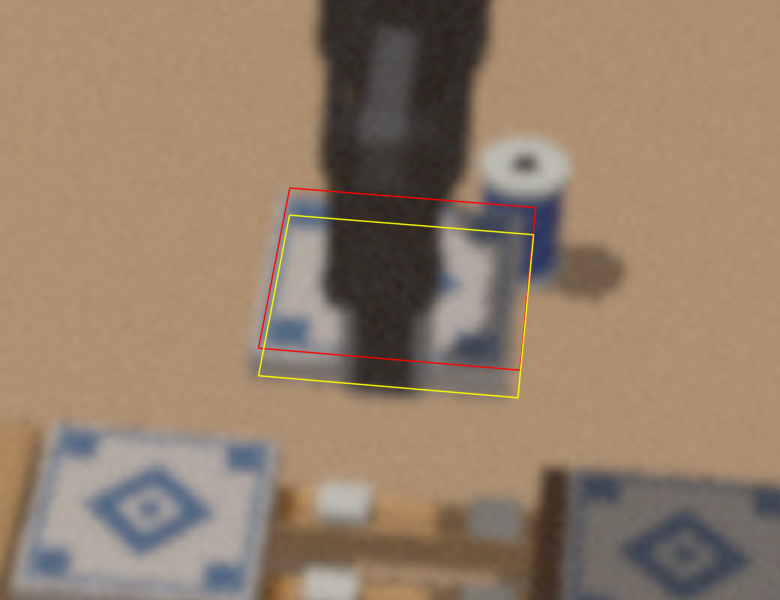

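```bash
python3 st.py 3.5 0 26
```

```text
ee in stand mm [ 8.21 -0.57]
turn [-0.02 -0.14 -0.09] shift [0.0006 0.0612 0.0047] ee [0.5933 0.0264 0.0872] tilt 0.09 jaw 0.2667 j [-0.07  0.28  1.77 -0.    1.09 -0.34] F [-0.1 -0.2  0. ] w 0.0626 t 7.8
tool axes (cols)
 [[ 0.965 -0.002 -0.264]
 [ 0.264 -0.     0.965]
 [-0.001 -1.     0.   ]]
```

```bash
python3 -m jog '[[[0,0,0],[0.0006,0.01,0.0047],0.055],[[0,0,0],[0.0006,0.03,0.0047],0.055],[[0,0,0],[0.0006,0.05,0.0047],0.055],[[0,0,0],[0.0006,0.058,0.0047],0.055],[[0,0,0],[0.0006,0.061,0.0047],0.055],[[0,0,0],[0.0006,0.061,0.0047],0.055],[[0,0,0],[0.0006,0.061,0.0047],0.055],[[0,0,0],[0.0006,0.061,0.0047],0.055]]'
python3 st.py 3.5 0 6; python3 tov.py 32 pics/o2.png
```

```text
clock: 8.6
ee_pos: [0.5947, 0.0323, 0.0281]
orientation: [0.701, 0.095, -0.094, -0.701]
contact_force: [0.5, 0.3, -0.5]
width: 0.0622
ee in stand mm [2.83 2.35]
turn [ 0.04 -0.04  0.12] shift [-0.0024  0.0221 -0.0007] ee [0.5947 0.0323 0.0281] tilt 0.13 jaw 0.2686 j [-0.06  0.36  1.8   0.    0.98 -0.33] F [ 0.5  0.3 -0.5] w 0.0622 t 8.6
tool axes (cols)
 [[ 0.964  0.002 -0.265]
 [ 0.265 -0.     0.964]
 [ 0.002 -1.    -0.001]]
[0.5946821  0.03234998 0.0281015 ] [ 0.4810182   0.2881119  -0.49047649]
```

View pics/o2.png

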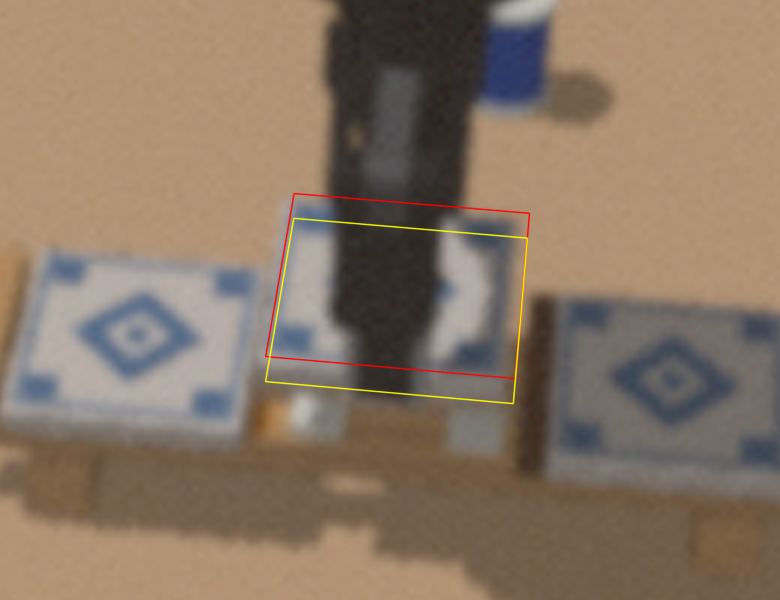

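```bash
python3 -m jog '[[[0,0,0],[-0.0024,0.004,0],0.055],[[0,0,0],[-0.0024,0.01,0],0.055],[[0,0,0],[-0.0024,0.015,0],0.055],[[0,0,0],[-0.0024,0.018,0],0.055],[[0,0,0],[-0.0024,0.02,0],0.055],[[0,0,0],[-0.0024,0.02,0],0.055],[[0,0,0],[-0.0024,0.02,0],0.055],[[0,0,0],[-0.0024,0.02,0],0.055]]'
python3 st.py 3.5 0 2; python3 tov.py 32 pics/o3.png
```

```text
clock: 9.45
ee_pos: [0.5916, 0.0318, 0.0071]
orientation: [0.701, 0.095, -0.095, -0.701]
contact_force: [0.8, 0.3, -1.6]
width: 0.0626
ee in stand mm [ 2.54 -0.8 ]
turn [ 0.01 -0.03  0.03] shift [ 0.0008  0.0051 -0.001 ] ee [0.5916 0.0318 0.0071] tilt 0.03 jaw 0.2687 j [-0.06  0.39  1.81  0.    0.95 -0.33] F [ 0.8  0.3 -1.6] w 0.0626 t 9.45
tool axes (cols)
 [[ 0.964  0.001 -0.265]
 [ 0.265  0.     0.964]
 [ 0.001 -1.    -0.   ]]
[0.5915662  0.03179753 0.00713588] [ 0.77050338  0.28635074 -1.5559698 ]
```

View pics/o3.png

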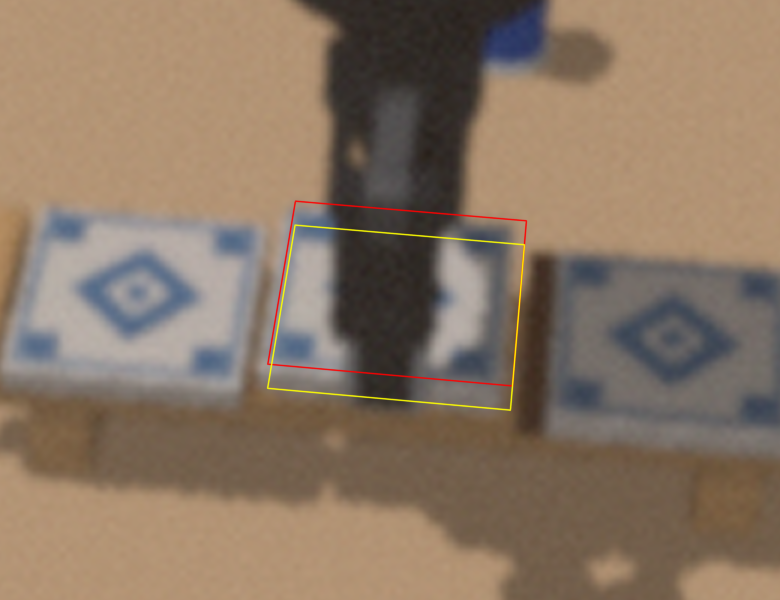

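```bash
python3 -m jog '[[[0,0,0],[0.0006,0.001,0],0.055],[[0,0,0],[0.0006,0.002,0],0.055],[[0,0,0],[0.0006,0.003,0],0.055],[[0,0,0],[0.0006,0.0035,0],0.055],[[0,0,0],[0.0006,0.0035,0],0.055]]'
python3 -c "
from plant import *
print(get_obs()['ee_pos'],get_obs()['contact_force'])"
python3 -m jog '[[[0,0,0],[0,0.001,0],0.055],[[0,0,0],[0,0.0015,0],0.055],[[0,0,0],[0,0.0015,0],0.055]]'
```

```text
clock: 10.0
ee_pos: [0.5919, 0.0319, 0.0036]
orientation: [-0.701, -0.095, 0.095, 0.701]
contact_force: [-0.2, 0.4, 1.0]
width: 0.0626
[0.59193464 0.03192919 0.00356295] [-0.18216593  0.38129132  0.96774799]
clock: 10.3
ee_pos: [0.592, 0.0319, 0.0023]
orientation: [0.701, 0.095, -0.095, -0.701]
contact_force: [-0.6, 0.1, 4.0]
width: 0.0625
```

```bash
python3 -m jog '[[[0,0,0],[0,-0.001,0.001],0.055],[[0,0,0],[0,-0.001,0.002],0.055],[[0,0,0],[0,-0.001,0.0025],0.055],[[0,0,0],[0,-0.001,0.0025],0.055]]'
python3 -m jog '[[[0,0,0],[0,0,0.0005],0.055],[[0,0,0],[0,0,0.001],0.055],[[0,0,0],[0,0,0.001],0.055]]'
python3 -m jog '[[[0,0,0],[0,0,0.0005],0.055],[[0,0,0],[0,0,0.001],0.055],[[0,0,0],[0,0,0.001],0.055]]'; python3 st.py 0 0 2
```

```text
clock: 10.7
ee_pos: [0.5917, 0.0343, 0.0031]
orientation: [0.701, 0.095, -0.094, -0.701]
contact_force: [0.5, -1.0, 1.8]
width: 0.0625
clock: 11.0
ee_pos: [0.5912, 0.0353, 0.003]
orientation: [0.701, 0.095, -0.095, -0.701]
contact_force: [0.7, -0.1, 1.9]
width: 0.0627
clock: 11.3
ee_pos: [0.5909, 0.0359, 0.003]
orientation: [0.701, 0.095, -0.095, -0.7]
contact_force: [-0.4, -3.7, 2.4]
width: 0.0623
ee in stand mm [-1.54 -0.34]
turn [ 0.05 -0.02  0.02] shift [ 0.0003  0.001  -0.0015] ee [0.5909 0.0359 0.003 ] tilt 0.05 jaw 0.2689 j [-0.06  0.39  1.81 -0.    0.94 -0.33] F [-0.4 -3.7  2.4] w 0.0623 t 11.3
tool axes (cols)
 [[ 0.964  0.001 -0.266]
 [ 0.266 -0.001  0.964]
 [ 0.    -1.    -0.001]]
```

```bash
python3 -m jog '[[[0,0,0],[0,0,0.0005],0.055],[[0,0,0],[0,0,0.001],0.055],[[0,0,0],[0,0,0.001],0.055]]'; python3 tov.py 32 pics/o4.png
```

```text
clock: 11.6
ee_pos: [0.5909, 0.0359, 0.0031]
orientation: [0.702, 0.095, -0.095, -0.7]
contact_force: [1.6, -6.7, 1.7]
width: 0.0622
[0.59093902 0.03585068 0.00306722] [ 1.63691747 -6.6993584   1.74745391]
```

View pics/o4.png

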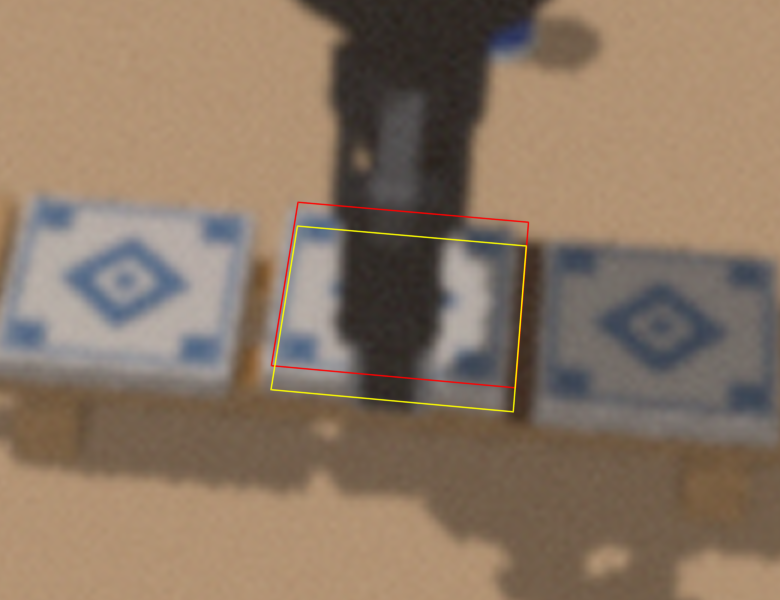

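```bash
python3 -m jog '[[[0,0,0],[0,0,-0.001],0.055],[[0,0,0],[0,0,-0.001],0.055],[[0,0,0],[0,0,-0.001],0.08],[[0,0,0],[0,0,-0.001],0.08],[[0,0,0],[0,0,-0.001],0.08],[[0,0,0],[0,0,-0.001],0.08],[[0,0,0],[0,-0.02,-0.001],0.08],[[0,0,0],[0,-0.06,-0.001],0.08],[[0,0,0],[0,-0.1,-0.001],0.08],[[0,0,0],[0,-0.1,-0.001],0.08]]'
python3 -c "
from go import *
p=np.load('poses.npz');b=p['b']
delta([*b[:2],.1],b[2])
print(b)"
```

```text
clock: 12.65
ee_pos: [0.5962, 0.0364, 0.1102]
orientation: [0.701, 0.099, -0.09, -0.7]
contact_force: [-0.0, 0.8, 0.2]
width: 0.0802
turn [ 0.05 25.62  0.76] shift [-0.0319  0.0087  0.2739] ee [0.5962 0.0364 0.1102] tilt 0.75 jaw 0.2689 j [-0.06  0.24  1.76  0.    1.12 -0.33] F [-0.   0.8  0.2] w 0.0802 t 12.65
tool axes (cols)
 [[ 0.964  0.013 -0.266]
 [ 0.266 -0.     0.964]
 [ 0.013 -1.    -0.004]]
[0.49274964 0.29191226 2.96336556]
```

```bash
python3 -m jog '[[[0,25.6,0],[-0.006,0,0.05],0.05],[[0,25.6,0],[-0.012,0,0.1],0.05],[[0,25.6,0],[-0.018,0,0.15],0.05],[[0,25.6,0],[-0.024,0,0.2],0.05],[[0,25.6,0],[-0.03,0,0.25],0.05],[[0,25.6,0],[-0.032,0.02,0.274],0.05],[[0,25.6,0],[-0.032,0.03,0.274],0.05],[[0,25.6,0],[-0.032,0.03,0.274],0.05],[[0,25.6,0],[-0.032,0.03,0.274],0.05],[[0,25.6,0],[-0.032,0.03,0.274],0.05]]'
python3 -c "
from go import *
p=np.load('poses.npz');b=p['b']
delta([*b[:2],.03],b[2])
im=viewer.get_image('scene');crop(im,440,190,600,310,5,'pics/s10.png')
im=viewer.get_image('top');cv2.imwrite('pics/t10.png',im[:,:,::-1])"
```

```text
clock: 13.65
ee_pos: [0.4882, 0.291, 0.0734]
orientation: [-0.704, 0.063, -0.064, 0.704]
contact_force: [0.5, -0.2, 0.3]
width: 0.0497
turn [-0.02 -0.1   0.05] shift [0.0043 0.0434 0.0017] ee [0.4882 0.291  0.0734] tilt 0.06 jaw -0.18 j [ 0.41  0.24  1.84 -0.    1.05  0.59] F [ 0.5 -0.2  0.3] w 0.0497 t 13.65
tool axes (cols)
 [[ 0.984  0.001  0.179]
 [-0.179  0.     0.984]
 [ 0.001 -1.     0.   ]]
```

View pics/s10.png

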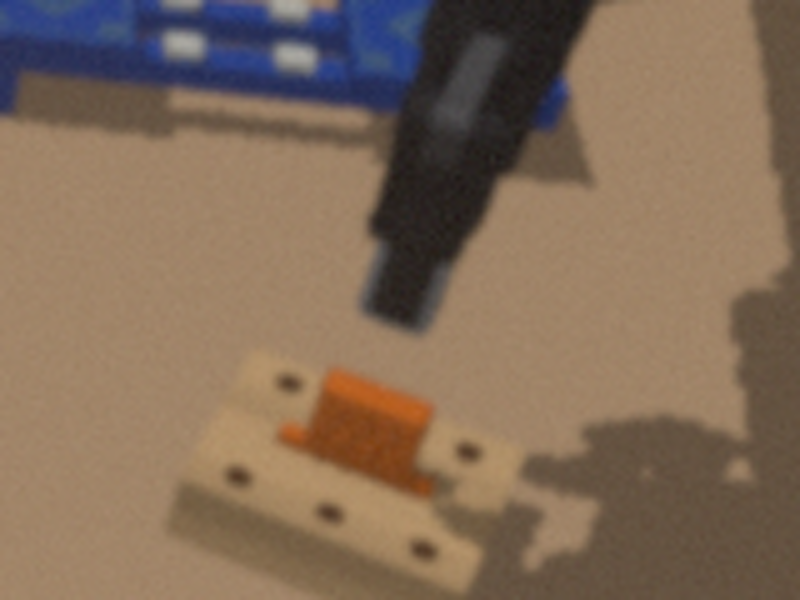

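View pics/t10.png

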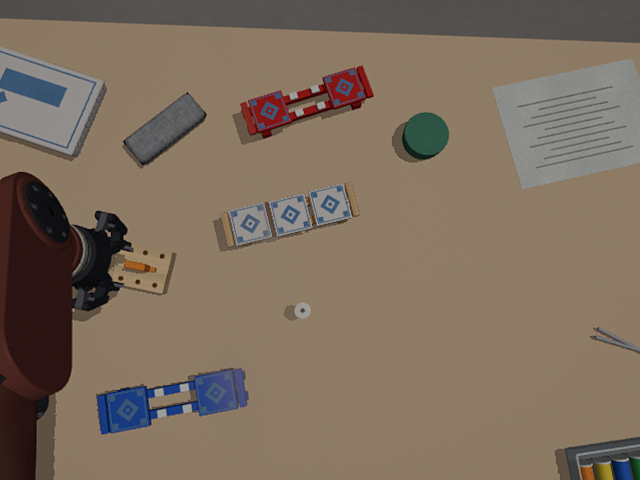

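```bash
python3 -c "
from h import *
im=cv2.imread('pics/t10.png')[:,:,::-1]
crop(im,215,175,365,255,5,'pics/c_st10.png')"
```

```text
(no output)
```

View pics/c_st10.png

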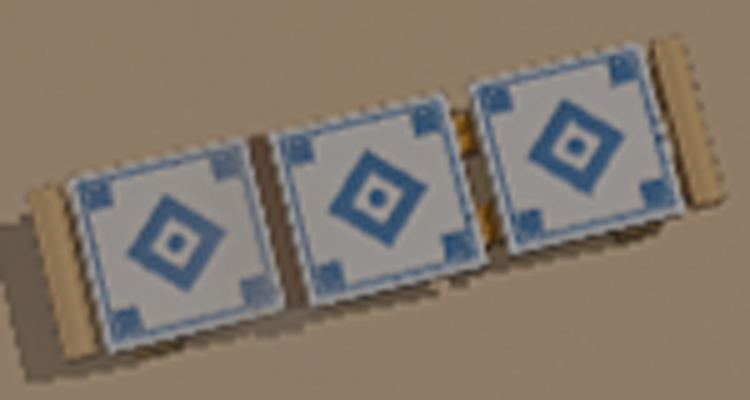

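```bash
python3 -m jog '[[[0,0,0],[0.004,0.01,0.001],0.05],[[0,0,0],[0.004,0.025,0.001],0.05],[[0,0,0],[0.004,0.035,0.001],0.05],[[0,0,0],[0.004,0.035,0.001],0.05],[[0,0,0],[0.004,0.035,0.001],0.05],[[0,0,0],[0.004,0.035,0.001],0.05]]'
python3 -c "
from go import *
p=np.load('poses.npz');b=p['b']
delta([*b[:2],.008],b[2])
im=viewer.get_image('scene');crop(im,440,190,600,310,5,'pics/s11.png')"
```

```text
clock: 14.35
ee_pos: [0.4914, 0.2924, 0.038]
orientation: [-0.704, 0.063, -0.063, 0.704]
contact_force: [0.5, 0.8, -0.3]
width: 0.0503
turn [-0.01  0.01  0.02] shift [ 0.0014  0.03   -0.0003] ee [0.4914 0.2924 0.038 ] tilt 0.02 jaw -0.178 j [0.41 0.3  1.85 0.   0.99 0.59] F [ 0.5  0.8 -0.3] w 0.0503 t 14.35
tool axes (cols)
 [[ 0.984  0.     0.177]
 [-0.177  0.     0.984]
 [ 0.    -1.     0.   ]]
```

View pics/s11.png

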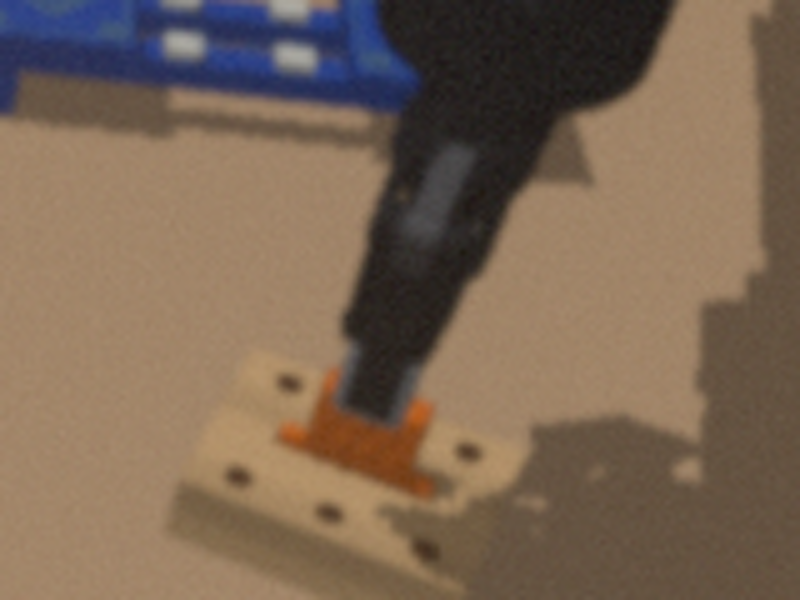

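```bash
python3 -m jog '[[[0,0,0],[0.001,0.01,0],0.05],[[0,0,0],[0.001,0.02,0],0.05],[[0,0,0],[0.001,0.027,0],0.05],[[0,0,0],[0.001,0.027,0],0.05],[[0,0,0],[0.001,0.027,0],0.05]]'
python3 -c "
from go import *
o=get_obs();M=R.from_quat(o['orientation']).as_matrix()
for a in(.025,.034):
  for bk in(0.02,.03,.035,.04):
    q=o['ee_pos']+M@np.array([a,-bk,0]); print(a,bk,(proj('scene',q)[0]-[440,190])*5, q[2])
print(o['ee_pos'],o['contact_force'])
im=viewer.get_image('scene');crop(im,440,190,600,310,5,'pics/s12.png')"
```

```text
clock: 14.9
ee_pos: [0.4917, 0.2918, 0.0102]
orientation: [0.705, -0.063, 0.062, -0.704]
contact_force: [-0.5, 0.1, -0.6]
width: 0.0499
0.025 0.02 [335.402088   492.17080962] 0.030210526305040297
0.025 0.03 [343.20411903 470.27095159] 0.04021051823585329
0.025 0.035 [347.15283711 459.18712418] 0.04521051420125979
0.025 0.04 [351.13387753 448.01256979] 0.050210510166666285
0.034 0.02 [326.82723393 509.43100879] 0.03020101660329918
0.034 0.03 [334.61472414 487.51629007] 0.04020100853411217
0.034 0.035 [338.55642346 476.42398311] 0.04520100449951867
0.034 0.04 [342.53061939 465.24022768] 0.05020100046492517
[0.49166978 0.29184781 0.01023696] [-0.53111285  0.12501291 -0.59243579]
```

View pics/s12.png

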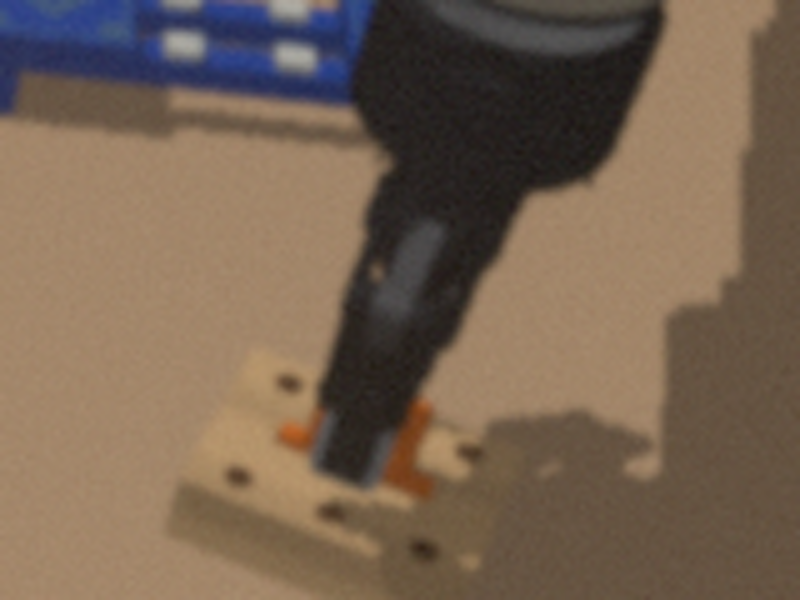

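```bash
python3 -m jog '[[[0,0,0],[0,0,0],0.004],[[0,0,0],[0,0,0],0.004],[[0,0,0],[0,0,0],0.004],[[0,0,0],[0,0,0],0.004],[[0,0,0],[0,0,0],0.004],[[0,0,0],[0,0,0],0.004],[[0,0,0],[0,0,0],0.004]]' 40
python3 -c "
from go import *
im=viewer.get_image('scene');crop(im,440,190,600,310,5,'pics/s13.png');print(get_obs()['ee_pos'])"
python3 -m jog '[[[0,0,0],[0,-0.01,0],0.004],[[0,0,0],[0,-0.04,0],0.004],[[0,0,0],[0,-0.08,0],0.004],[[0,0,0],[0,-0.09,0],0.004],[[0,0,0],[0,-0.09,0],0.004],[[0,0,0],[0,-0.09,0],0.004]]'
python3 -c "
from go import *
im=viewer.get_image('scene');crop(im,420,150,580,270,5,'pics/s14.png')"
python3 st.py 35 0 100 1
```

```text
clock: 15.65
ee_pos: [0.493, 0.2923, 0.0114]
orientation: [-0.704, 0.062, -0.063, 0.705]
contact_force: [2.0, 0.4, 2.1]
width: 0.0108
[0.49299521 0.2922793  0.0114104 ]
clock: 16.3
ee_pos: [0.4907, 0.2916, 0.0996]
orientation: [0.705, -0.064, 0.062, -0.704]
contact_force: [-0.1, -0.3, -1.5]
width: 0.0109
ee in stand mm [-274.62  -29.48]
turn [ 0.24 64.37 -0.12] shift [ 0.1605 -0.0012 -0.2664] ee [0.4902 0.2913 0.0988] tilt 0.25 jaw -0.1781 j [0.41 0.22 1.82 0.   1.11 0.59] F [-0.2  0.3 -1. ] w 0.0107 t 16.35
tool axes (cols)
 [[ 0.984 -0.004  0.177]
 [-0.177 -0.002  0.984]
 [-0.004 -1.    -0.002]]
```

View pics/s14.png

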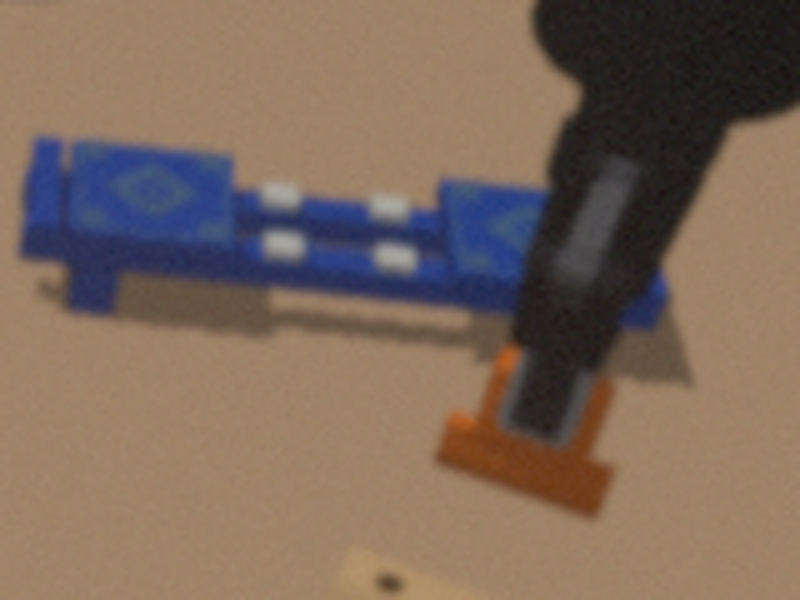

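```bash
python3 -m jog '[[[0,8,0],[0.01,0,-0.02],0.004],[[0,16,0],[0.035,0,-0.06],0.004],[[0,24,0],[0.06,0,-0.1],0.004],[[0,32,0],[0.085,0,-0.14],0.004],[[0,40,0],[0.11,0,-0.18],0.004],[[0,48,0],[0.135,0,-0.22],0.004],[[0,56,0],[0.155,0,-0.25],0.004],[[0,64.4,0],[0.1605,0,-0.2664],0.004],[[0,64.4,0],[0.1605,0,-0.2664],0.004],[[0,64.4,0],[0.1605,0,-0.2664],0.004]]'
python3 -m jog '[[[0,0,0],[0,0,0],0.004],[[0,0,0],[0,0,0],0.004]]'
python3 st.py 35 0 62 1
```

```text
clock: 17.35
ee_pos: [0.6011, 0.0018, 0.0987]
orientation: [0.563, -0.43, 0.427, -0.562]
contact_force: [-0.3, -0.5, -0.4]
width: 0.0111
clock: 17.55
ee_pos: [0.6021, 0.0029, 0.1003]
orientation: [0.563, -0.428, 0.427, -0.563]
contact_force: [0.5, -0.2, -0.5]
width: 0.0111
ee in stand mm [33.23  1.7 ]
turn [ 0.07  0.13 -0.04] shift [ 0.0018  0.0383 -0.0017] ee [0.6021 0.0029 0.1003] tilt 0.08 jaw -1.2993 j [-0.11  0.27  1.75  0.    1.12  1.19] F [ 0.5 -0.2 -0.5] w 0.0111 t 17.55
tool axes (cols)
 [[ 0.268 -0.001  0.963]
 [-0.963  0.     0.268]
 [-0.001 -1.    -0.001]]
```

```bash
python3 -m jog '[[[0,0,0],[0.001,0.01,-0.0017],0.004],[[0,0,0],[0.0018,0.025,-0.0017],0.004],[[0,0,0],[0.0018,0.038,-0.0017],0.004],[[0,0,0],[0.0018,0.04,-0.0017],0.004],[[0,0,0],[0.0018,0.04,-0.0017],0.004],[[0,0,0],[0.0018,0.04,-0.0017],0.004],[[0,0,0],[0.0018,0.04,-0.0017],0.004]]'
python3 st.py 35 0 48 1
python3 -c "
from go import *
im=viewer.get_image('scene');crop(im,260,210,400,310,5.7,'pics/s15.png')
im=viewer.get_image('top');crop(im,230,155,350,255,6,'pics/t15.png')"
```

```text
clock: 18.25
ee_pos: [0.6025, -0.0009, 0.0616]
orientation: [-0.562, 0.428, -0.429, 0.563]
contact_force: [0.0, 0.1, -0.1]
width: 0.011
ee in stand mm [36.96  1.04]
turn [-0.08 -0.04  0.03] shift [-0.002   0.0136 -0.0011] ee [ 0.6025 -0.0009  0.0616] tilt 0.08 jaw -1.3022 j [-0.12  0.32  1.77  0.    1.05  1.18] F [ 0.   0.1 -0.1] w 0.011 t 18.25
tool axes (cols)
 [[ 0.265  0.001  0.964]
 [-0.964 -0.     0.265]
 [ 0.001 -1.     0.001]]
```

View pics/s15.png

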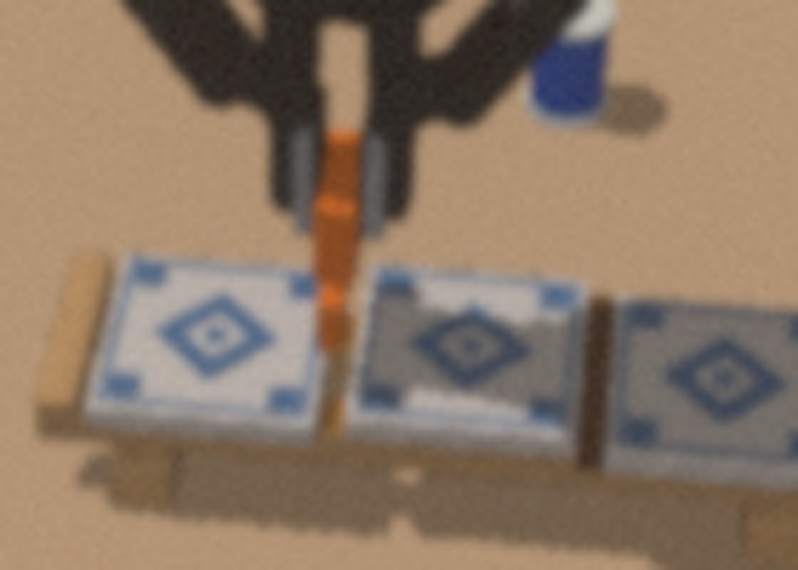

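View pics/t15.png

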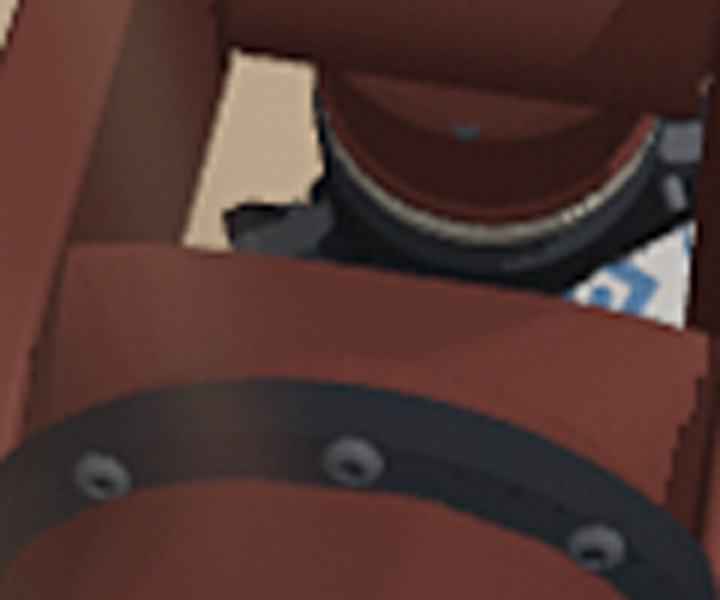

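```bash
python3 -c "
from fit import *
p=np.load('poses.npz');s=p['s']
def loc(u,v,z):
    px=np.array([260,210])+(np.array([u,v])+.5)/5.7-.5
    q=unproj('scene',px,z); return (R2(s[2]).T@(q[:2]-s[:2])*1e3).round(1)
print('foot near L,R',loc(320,348,.0625),loc(343,350,.0625), 'mid top step',loc(333,300,.0805))
print('left tile edge',loc(320,415,.042),loc(326,290,.042),'mid tile edge',loc(348,422,.0447),loc(370,280,.0447))
"
```

```text
foot near L,R [40.7 25.2] [34.4 25.2] mid top step [37.2 24.7]
left tile edge [40.  30.6] [ 44.6 -20. ] mid tile edge [31.7 34.9] [ 32.1 -22.9]
```

```bash
python3 -m jog '[[[0,0,0],[-0.0012,0.004,-0.001],0.004],[[0,0,0],[-0.0012,0.01,-0.001],0.004],[[0,0,0],[-0.0012,0.0135,-0.001],0.004],[[0,0,0],[-0.0012,0.0135,-0.001],0.004],[[0,0,0],[-0.0012,0.0135,-0.001],0.004]]'
python3 st.py 35.8 0 31 1
python3 -c "
from go import *
im=viewer.get_image('scene');crop(im,260,210,400,310,5.7,'pics/s16.png')"
```

```text
clock: 18.85
ee_pos: [0.6002, 0.0002, 0.047]
orientation: [0.563, -0.429, 0.428, -0.562]
contact_force: [0.6, -0.2, -0.5]
width: 0.0111
ee in stand mm [35.3  -0.86]
turn [ 0.03 -0.03 -0.01] shift [0.0005 0.016  0.0009] ee [6.002e-01 2.000e-04 4.700e-02] tilt 0.04 jaw -1.3021 j [-0.12  0.34  1.78 -0.    1.02  1.19] F [ 0.6 -0.2 -0.5] w 0.0111 t 18.85
tool axes (cols)
 [[ 0.266 -0.001  0.964]
 [-0.964  0.     0.266]
 [-0.    -1.    -0.001]]
```

View pics/s16.png

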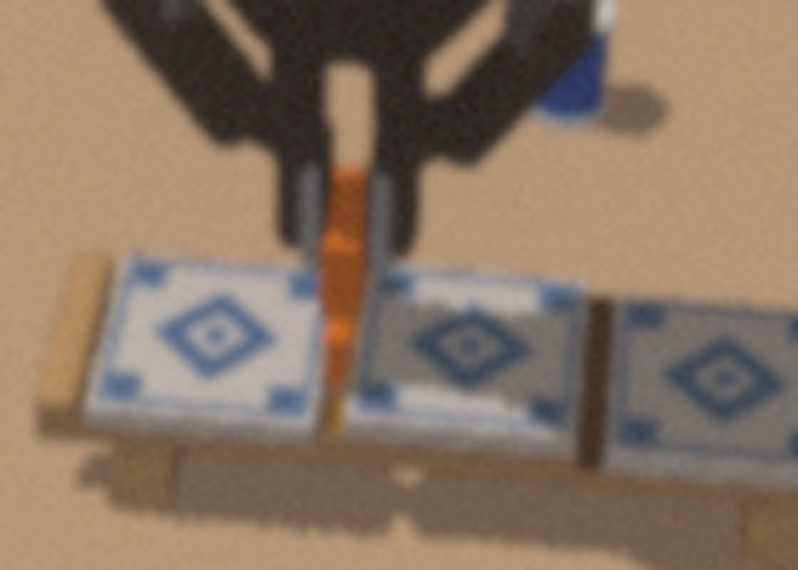

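```bash
python3 -m jog '[[[0,0,0],[0.0004,0.003,0],0.004],[[0,0,0],[0.0004,0.006,0],0.004],[[0,0,0],[0.0004,0.008,0],0.004],[[0,0,0],[0.0004,0.008,0],0.004]]'
python3 -m jog '[[[0,0,0],[0,0.002,0],0.004],[[0,0,0],[0,0.004,0],0.004],[[0,0,0],[0,0.005,0],0.004],[[0,0,0],[0,0.005,0],0.004]]'
python3 st.py 35.8 0 31 1
```

```text
clock: 19.3
ee_pos: [0.6001, -0.0002, 0.0388]
orientation: [0.563, -0.429, 0.428, -0.562]
contact_force: [0.3, 0.2, -0.4]
width: 0.0111
clock: 19.7
ee_pos: [0.6004, -0.0002, 0.0341]
orientation: [0.563, -0.429, 0.428, -0.562]
contact_force: [0.0, -0.7, -0.1]
width: 0.0111
ee in stand mm [35.73 -0.84]
turn [ 0.02 -0.03 -0.01] shift [0.0001 0.0031 0.0008] ee [ 6.004e-01 -2.000e-04  3.410e-02] tilt 0.03 jaw -1.302 j [-0.12  0.36  1.78 -0.    1.    1.18] F [ 0.  -0.7 -0.1] w 0.0111 t 19.7
tool axes (cols)
 [[ 0.266 -0.     0.964]
 [-0.964  0.     0.266]
 [-0.    -1.    -0.   ]]
```

Blade entering freely; continue to the runners by feel.

```bash
python3 -m jog '[[[0,0,0],[0,0.001,0],0.004],[[0,0,0],[0,0.002,0],0.004],[[0,0,0],[0,0.0025,0],0.004],[[0,0,0],[0,0.0025,0],0.004]]'
python3 -m jog '[[[0,0,0],[0,0.001,0],0.004],[[0,0,0],[0,0.0015,0],0.004],[[0,0,0],[0,0.0015,0],0.004]]'
python3 -c "
from go import *
im=viewer.get_image('scene');crop(im,260,210,400,310,5.7,'pics/s17.png')"
```

```text
clock: 20.1
ee_pos: [0.6005, -0.0002, 0.0318]
orientation: [0.562, -0.429, 0.428, -0.562]
contact_force: [0.5, -0.1, -0.1]
width: 0.011
clock: 20.4
ee_pos: [0.6008, -0.0002, 0.0315]
orientation: [0.562, -0.428, 0.429, -0.562]
contact_force: [-1.9, 0.5, 5.2]
width: 0.011
```

View pics/s17.png

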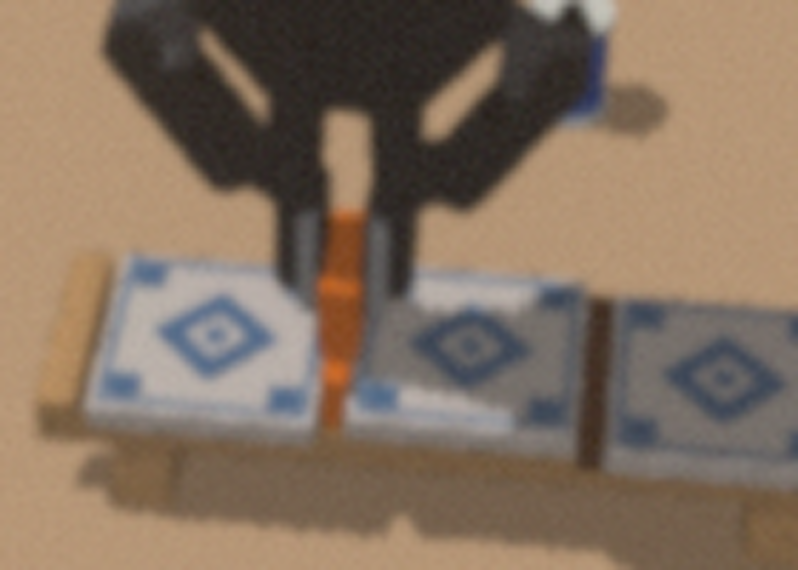

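```bash
python3 -m jog '[[[0,0,0],[0,-0.0005,0],0.004],[[0,0,0],[0,-0.0005,0],0.045],[[0,0,0],[0,-0.0005,0],0.045],[[0,0,0],[0,-0.0005,0],0.045],[[0,0,0],[0,-0.0005,0],0.045],[[0,0,0],[0,-0.01,0],0.045],[[0,0,0],[0,-0.04,0],0.045],[[0,0,0],[0,-0.08,0],0.045],[[0,0,0],[0,-0.08,0],0.045],[[0,0,0],[0,-0.08,0],0.045]]'
python3 -m jog '[[[0,0,0],[0,0,-0.04],0],[[0,0,0],[0,0,-0.09],0],[[0,0,0],[0,0,-0.12],0],[[0,0,0],[0,0,-0.12],0],[[0,0,0],[0,0,-0.12],0]]'
python3 -c "
from go import *
im=viewer.get_image('scene');crop(im,260,210,400,310,5.7,'pics/s18.png')
im=viewer.get_image('top');crop(im,215,175,365,255,5,'pics/t18.png')"
```

```text
clock: 21.45
ee_pos: [0.6023, -0.0004, 0.1129]
orientation: [-0.562, 0.427, -0.43, 0.563]
contact_force: [-0.4, -0.4, -0.8]
width: 0.0451
clock: 21.95
ee_pos: [0.4839, -0.032, 0.1095]
orientation: [0.562, -0.429, 0.428, -0.562]
contact_force: [-0.3, 0.1, -0.1]
width: 0.0001
```

View pics/s18.png

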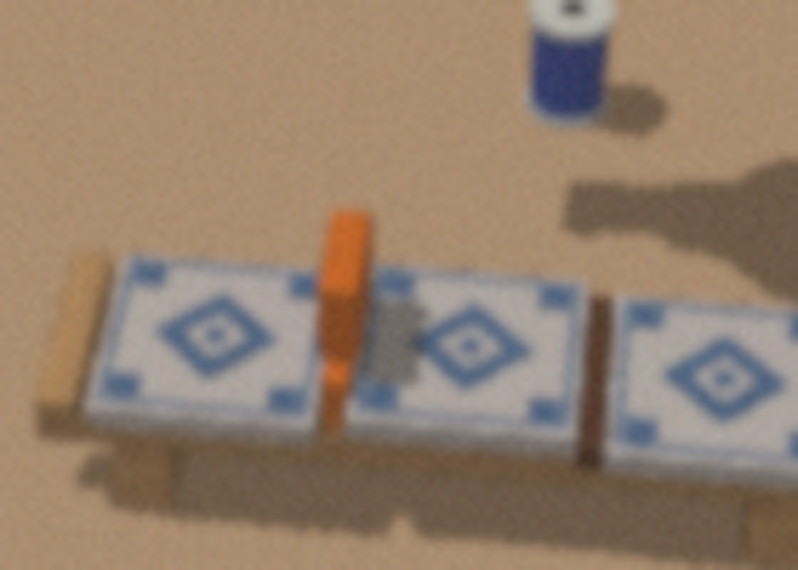

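View pics/t18.png

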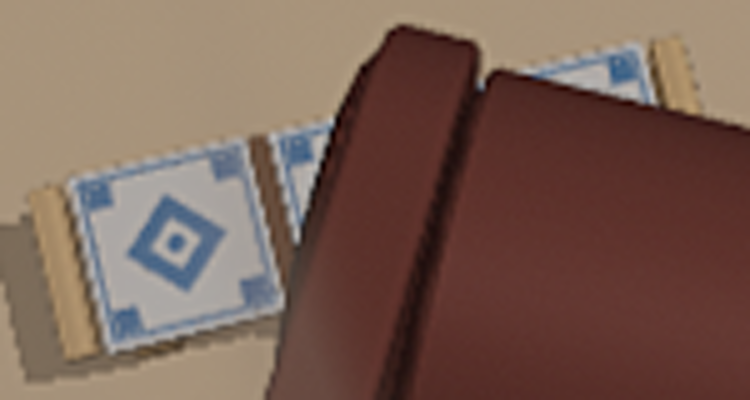

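```bash
python3 -m jog '[[[0,-90,0],[0,0,0],0],[[0,-90,0],[0,0,0],0],[[0,-90,0],[0,0,0],0],[[0,-90,0],[0,0,0],0],[[0,-90,0],[0,0,0],0],[[0,-90,0],[0,0,0],0],[[0,-90,0],[0,0,0],0],[[0,-90,0],[0,0,0],0],[[0,-90,0],[0,0,0],0],[[0,-90,0],[0,0,0],0]]'
python3 -m jog '[[[0,-6,0],[0,0,0],0],[[0,-6,0],[0,0,0],0],[[0,-6,0],[0,0,0],0]]'
python3 st.py -1.5 0 100
```

```text
clock: 23.05
ee_pos: [0.4864, -0.0319, 0.1105]
orientation: [0.703, 0.073, -0.072, -0.703]
contact_force: [0.3, 1.0, -0.8]
width: -0.0006
clock: 23.35
ee_pos: [0.4858, -0.032, 0.1105]
orientation: [0.699, 0.106, -0.106, -0.699]
contact_force: [0.0, 0.6, 0.2]
width: -0.0003
ee in stand mm [  35.87 -119.72]
turn [0.   1.81 0.02] shift [0.1208 0.0105 0.0336] ee [ 0.4858 -0.032   0.1105] tilt 0.02 jaw 0.3009 j [-0.21  0.02  2.01  0.    1.11 -0.51] F [0.  0.6 0.2] w -0.0003 t 23.35
tool axes (cols)
 [[ 0.955  0.    -0.296]
 [ 0.296  0.     0.955]
 [ 0.    -1.    -0.   ]]
```

```bash
python3 -m jog '[[[0,1.8,0],[0.02,0,0.03],0],[[0,1.8,0],[0.06,0,0.0336],0],[[0,1.8,0],[0.1,0,0.0336],0],[[0,1.8,0],[0.1208,0,0.0336],0],[[0,1.8,0],[0.1208,0,0.0336],0],[[0,1.8,0],[0.1208,0,0.0336],0],[[0,1.8,0],[0.1208,0,0.0336],0]]'
python3 -m jog '[[[0,0,0],[0,0,0],0],[[0,0,0],[0,0,0],0]]'
python3 st.py -1.5 0 32
```

```text
clock: 24.05
ee_pos: [0.5889, 0.0357, 0.1098]
orientation: [-0.701, -0.095, 0.096, 0.701]
contact_force: [-0.3, -0.5, 1.1]
width: 0.0006
clock: 24.25
ee_pos: [0.5894, 0.0356, 0.1104]
orientation: [-0.701, -0.095, 0.095, 0.701]
contact_force: [-0.3, -1.1, -0.2]
width: 0.0
ee in stand mm [-1.76 -1.89]
turn [-0.01  0.06 -0.03] shift [ 0.0019  0.0784 -0.0003] ee [0.5894 0.0356 0.1104] tilt 0.03 jaw 0.2704 j [-0.06  0.24  1.77 -0.    1.13 -0.33] F [-0.3 -1.1 -0.2] w 0.0 t 24.25
tool axes (cols)
 [[ 0.964 -0.    -0.267]
 [ 0.267  0.     0.964]
 [-0.    -1.     0.   ]]
```

```bash
python3 -m jog '[[[0,0,0],[0.0019,0.02,0],0],[[0,0,0],[0.0019,0.05,0],0],[[0,0,0],[0.0019,0.075,0],0],[[0,0,0],[0.0019,0.08,0],0],[[0,0,0],[0.0019,0.08,0],0],[[0,0,0],[0.0019,0.08,0],0]]'
python3 st.py -1.5 0 18
python3 -c "
from go import *
im=viewer.get_image('scene');crop(im,260,180,400,285,5.7,'pics/s19.png')"
```

```text
clock: 24.85
ee_pos: [0.5931, 0.0363, 0.0318]
orientation: [0.701, 0.096, -0.095, -0.7]
contact_force: [-0.0, -0.0, -0.4]
width: 0.0001
ee in stand mm [-1.39  1.91]
turn [0.04 0.1  0.13] shift [-0.0019  0.0138  0.0001] ee [0.5931 0.0363 0.0318] tilt 0.13 jaw 0.271 j [-0.06  0.35  1.8  -0.    0.99 -0.33] F [-0.  -0.  -0.4] w 0.0001 t 24.85
tool axes (cols)
 [[ 0.964  0.002 -0.268]
 [ 0.268 -0.     0.964]
 [ 0.002 -1.    -0.001]]
```

View pics/s19.png

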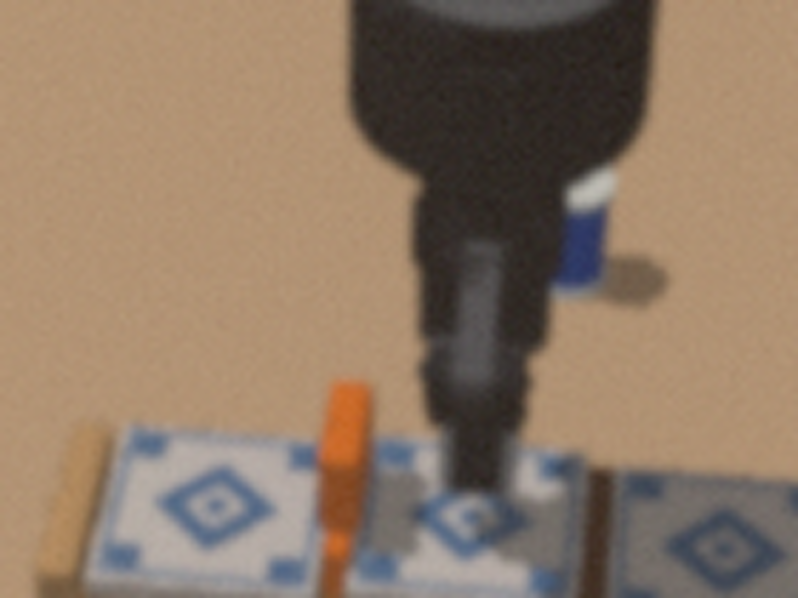

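```bash
python3 -m jog '[[[0,0,0],[-0.0015,0.005,-0.0005],0],[[0,0,0],[-0.0015,0.009,-0.0005],0],[[0,0,0],[-0.0015,0.0115,-0.0005],0],[[0,0,0],[-0.0015,0.0125,-0.0005],0],[[0,0,0],[-0.0015,0.0125,-0.0005],0]]'
python3 -m jog '[[[0,0,0],[0,0.001,0],0],[[0,0,0],[0,0.002,0],0],[[0,0,0],[0,0.002,0],0]]'
python3 st.py -1.5 0 18
```

```text
clock: 25.4
ee_pos: [0.5904, 0.0356, 0.0176]
orientation: [-0.701, -0.095, 0.096, 0.701]
contact_force: [0.5, -0.1, -0.3]
width: 0.0003
clock: 25.7
ee_pos: [0.5906, 0.0356, 0.0158]
orientation: [-0.701, -0.096, 0.096, 0.701]
contact_force: [0.2, -0.5, 0.1]
width: 0.0003
ee in stand mm [-1.39 -0.68]
turn [-0.    0.11 -0.01] shift [ 0.0007 -0.0022  0.0001] ee [0.5906 0.0356 0.0158] tilt 0.01 jaw 0.2712 j [-0.06  0.37  1.81 -0.    0.96 -0.33] F [ 0.2 -0.5  0.1] w 0.0003 t 25.7
tool axes (cols)
 [[ 0.963 -0.    -0.268]
 [ 0.268  0.     0.963]
 [-0.    -1.     0.   ]]
```

```bash
for i in 1 2; do python3 -m jog '[[[0,0,0],[0,0.0005,0],0],[[0,0,0],[0,0.001,0],0],[[0,0,0],[0,0.001,0],0]]'|egrep 'pos|force'; done
```

```text
ee_pos: [0.5908, 0.0356, 0.0151]
contact_force: [-0.1, 1.7, 2.2]
ee_pos: [0.5908, 0.0356, 0.0142]
contact_force: [-1.4, 0.8, 4.3]
```

```bash
python3 -c "
from go import *
im=viewer.get_image('scene');crop(im,260,190,400,295,5.7,'pics/s20.png')"
```

```text
(no output)
```

View pics/s20.png

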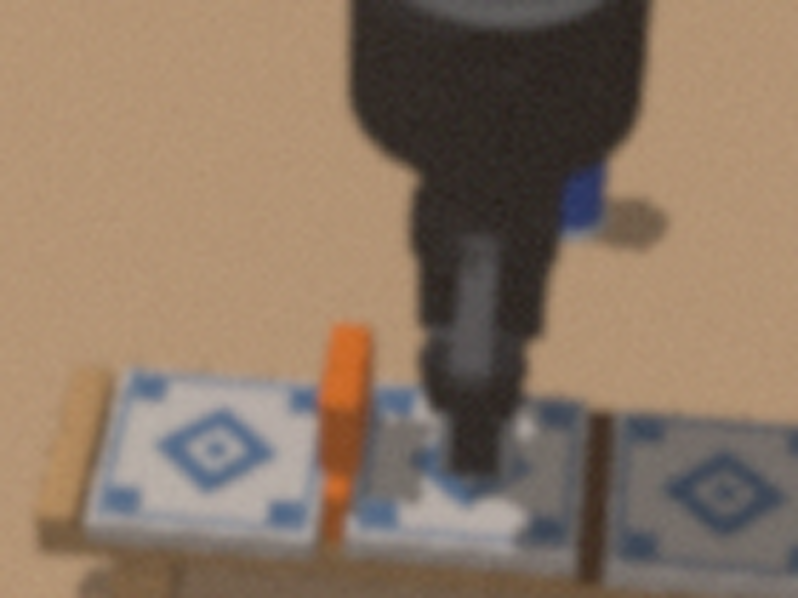

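```bash
for i in 1 2; do python3 -m jog '[[[0,0,0],[0,0.0005,0],0],[[0,0,0],[0,0.001,0],0],[[0,0,0],[0,0.001,0],0]]'|egrep 'pos|force'; done
```

```text
ee_pos: [0.5908, 0.0356, 0.0133]
contact_force: [-2.0, 0.8, 5.0]
ee_pos: [0.5908, 0.0356, 0.0132]
contact_force: [-3.9, 0.7, 9.1]
```

```bash
python3 -m jog '[[[0,0,0],[-0.0004,0.0005,0],0],[[0,0,0],[-0.0008,0.001,0],0],[[0,0,0],[-0.0008,0.0012,0],0],[[0,0,0],[-0.0008,0.0012,0],0]]'
python3 -c "
from go import *
im=viewer.get_image('scene');crop(im,260,190,400,295,5.7,'pics/s21.png')
im=viewer.get_image('top');cv2.imwrite('pics/t21.png',im[:,:,::-1])
delta([0,0,0])"
```

```text
clock: 27.35
ee_pos: [0.5909, 0.0356, 0.0131]
orientation: [-0.701, -0.096, 0.095, 0.701]
contact_force: [-5.5, 0.7, 13.8]
width: 0.0003
turn [0. 0. 0.] shift [-0.5788  0.0125  0.124 ] ee [0.5909 0.0356 0.0131] tilt 0.06 jaw 0.2713 j [-0.06  0.37  1.81  0.    0.96 -0.33] F [-4.9  0.6 13.5] w 0.0 t 27.45
tool axes (cols)
 [[ 0.963  0.001 -0.268]
 [ 0.268  0.     0.963]
 [ 0.001 -1.     0.   ]]
```

View pics/s21.png

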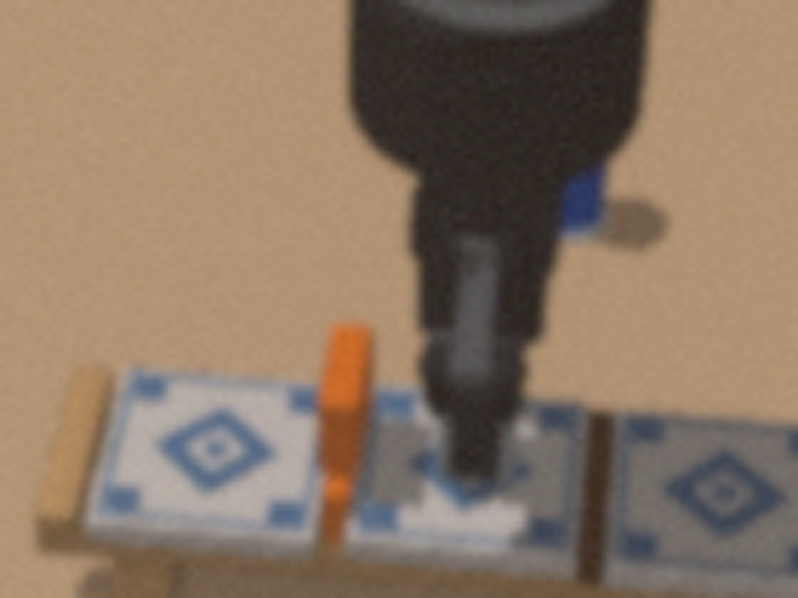

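```bash
python3 -m jog '[[[0,0,0],[0,0,0],0],[[0,0,0],[0,0,0],0],[[0,0,0],[0,0,0],0],[[0,0,0],[0,0,0],0]]' | egrep 'clock|pos|force'; python3 -c "
from plant import env
env.job_done()"
```

```text
clock: 27.85
ee_pos: [0.5909, 0.0356, 0.0131]
contact_force: [-6.1, 1.4, 13.6]
the job is handed in; nothing more can be done
```

The pot stand is mended and I handed the job in at about 28 s, still holding the tile down. No verdict is reported, so success rests on my own checks below.

- **Tile:** I set it on the pads and slid it against the dark strip until I felt about 7 N sideways. The top picture then showed it square with its neighbours.
- **Spacer:** I lowered it freely into the open joint until it met the runners (about 5 N) and let go. The last scene picture shows it upright and clear of the fingers.
- **Pressing:** With the fingers closed, the tile yielded like a spring for about 2 mm and then stopped hard. I held it at about 13.6 N downwards, and the reading was steady before hand-in.
- **Other things:** I never approached the tin or the glasses case. The reel stands where it was in the scene pictures.

**What disagreed:**
- **Fingertip height:** The fingertips sat about 28 mm higher than the reported TCP, plus a few mm when open. The pictures showed it, and the first close on the tile met nothing. I set the heights by picture and touch instead.
- **Sideways load:** About 6 N sideways remained on the fingers while pressing, and I could not remove it. Nothing visibly shifted.
- **Top camera:** The arm blocked the top view of the tile and spacer after release. The final check of the spacer and the pressed tile therefore rests on the scene camera alone.

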